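Seat a deep-well block, clamp it and start the shaker

ROBOT

A 6-joint arm with a two-finger parallel gripper is mounted at the origin on the work surface. World frame = base frame: x ahead of the robot, y to its left, z up, the work surface at z = 0. Lengths are in m, angles in rad, forces in N, time in s.
With the tool pointing down it reaches from about 0.375 to 0.9 m from the base axis. Payload 3.1 kg.
Tool frame: the origin (TCP) lies on the centre line of the jaws, within the pads' length; the fingertips stand robot.tip_reach ahead of it and the grasp point (between the pads) is the TCP (robot.tip_reach is the distance from the TCP to the fingertips, in m); z points along the fingers, y is the direction in which the jaws open and shut (so a half turn about z gives the same grasp; the last joint's range is limited). The gripper opens to 87 mm and grips with 3 to 60 N. Pads are 19 mm wide; open, the fingers measure 117 mm over their backs; the gripper's body (75 mm by 190 mm) begins 51 mm behind the grasp point.
Start: joints at [-1.494, 0.527, 1.433, -0, 1.181, -0.178], TCP at [0.158, -0.605, 0.214] pointing down, gripper open.
Joint ranges: [-3.08, 3.08], [-0.75, 2.2], [0.22, 2.44], [-1.43, 4.57], [0, 2.65], [-2.85, 2.85]. Speed limits (rad/s): [2.79, 2.79, 3.14, 3.14, 3.14, 3.14].

INTERFACE

Orientations are given as a unit quaternion [x, y, z, w].
In Python, from rig import telemetry, viewer, robot gives the robot as it stands. The module is installed in compiled form; this text tells all that it offers.
- The arm moves only by the tool step_arm, never from a script. Its argument "targets" is a list of rows, each an object of numbers: "dx", "dy", "dz": the shift along the tool's x, y, z in m; "rx", "ry", "rz": the turn, a rotation vector about the tool's x, y, z in degrees. In form: [{"dx": .., "dy": .., "dz": .., "rx": .., "ry": .., "rz": ..}, ...]. A call has exactly 5 rows; each row is the pose to reach, as a shift and turn from the pose measured when the call began, along the tool's axes at that moment; what a row does not reach only later rows make up. A row lasts 1/8 s, in which the tool goes at most 62.5 mm and 10.7 degrees, less where a joint would pass 70% of its speed; a pose out of reach is approached as far as the arm can. A call with a gripper value outside its range is refused whole. "gripper" is the opening, from 0 (shut) to 1 (fully open), set as the call begins (left out, the last holds). The fingers move at their own pace and stop on an object; "force" is the grip in N (left out, the last holds). Time passes only in rows, so rows that repeat a pose let the fingers close, or fill a call up. It gives the time, the measured TCP pose, the force and the opening at its end, in the units of the state.
- telemetry.get_obs(): the state, without advancing time (a new reading comes with each control period).
- viewer.camera(name): name is "scene" or "top" or "wrist"; returns a dict with "img" (420x560x3 uint8, blue, green, red), "depth" (420x560 float32, m along the optical axis (not along the pixel's ray), 0 where there is no reading), "K" (3x3 intrinsics, pixels), "k1" (the pictures are not rectified: a ray, as slopes to the right and down, at radius r is drawn at 1 + k1 r^2 times it, then the intrinsics apply), "R" (3x3) and "t" (3): a world point X has camera coordinates R X + t. Camera axes: x right, y down, z forward; pixel columns grow to the right and rows downward; lengths in m; the calibration is good to about 2 mm. A picture is of the moment at which its call begins.
- robot.hand_in(): hands the job in, once; it reports no verdict.
The state is a dict: "time": time; "q": joint angles; "joint_velocities": joint speeds; "joint_torque": joint torques, N m; "position": TCP position; "tool_rot": TCP orientation; "ft_force": force on the tool from outside, world axes, zero at the start; "moment": the same for the moment, N m; "grip_width": finger opening in m.
Only numpy, scipy, OpenCV 4.12 (cv2) and the standard library are available. Lean on these libraries where they do the work, as an engineer would, in place of code of your own. Each camera call takes 0.05 s, during which the arm holds its last target.

TASK

Start the shaker with the purple-topped block on it: the block may be riding up on the edge of its nest, so first nudge it until you feel it sit fully down and flat in the nest, then swing the hold-down frame over so that it closes on the block, and only then flip the red bat toggle up from off to run. Push and press gently, as with a plastic plate and a panel switch, and do not disturb the speed knob, the tray, the cup or the bottle beside the shaker.

Things in the scene. Friction and masses are not known exactly. Their poses are not given: they have to be found in the camera images.
- shaker: Cream plate shaker, fixed, 220 mm deep (x), 330 wide (y). Origin on the bench; housing x -110..110, y -175..155, top z 68 mm. Its x points from its front (robot side) to its back, y to its left, z up. Left: dark stage with the nest. Right (y -175..-65): console sloping up 20 degrees towards the back, from z 55 at x -110 to z 113 at x 50 mm, with toggle and, lower down, speed knob.
- nest (a point): Centre of the nest floor on the stage (shaker axes), 55 mm left of and 85 mm above the shaker's origin. Nest: aluminium ledges 6 mm high and 6 mm thick around a floor 88.5 mm (x) by 130.8 mm (y), so the block has 1.5 mm to spare on each side. 55 mm are free between the block and the console.
- block_center (a point): Centre (half-way up) of the loose deep-well block: white box 85.5 (x) by 127.8 (y) by 44 mm high, soft flat purple mat on top, 0.2 to 0.45 kg, square to the shaker within 2 degrees. Starts up to 7 mm off the nest's centre, to the front and to either side (never the back), mostly with edges up on the ledges; drops in by itself once pushed over the nest. Fully down: 22 mm above nest.
- block: The same block; origin at the centre of its underside.
- clamp (a joint): Hold-down frame: a U of flat steel hinged along y behind the nest. 0 rad: open, standing up, leaning slightly back (start); 1.8 rad: closed, its two rubber pads on the ends of a seated block. A spring drives it away from the middle (0.9 rad), so it stays open or closed. Pushing its bar over from open takes about 5 N, less towards the middle; then it swings shut by itself.
- clamp_hinge (a point): Middle of the frame's hinge line (shaker axes), 62 mm behind nest and 51 mm above it.
- clamp_bar (a point): Middle of the frame's cross bar (10 by 6 mm, 124 mm long along y), 105 mm from the hinge line; open, it stands about 238 mm above the bench. An orange finger tab 44 mm wide extends 26 mm beyond the bar's middle line. Two side arms (10 mm wide) at 57 mm either side of the middle. Site x points from the bar to the hinge, y along the bar.
- toggle (a joint): Bat toggle switch on the console. 0 rad: off, leaning down the slope, to the front (start); 0.6 rad: run, leaning up the slope, to the back. Over-centre spring: snaps away from 0.3 rad to either end and stays there. About 5 N at the tip (9 N half-way up the bat) to start it, falling to nothing in the middle. Hard stops at both ends.
- toggle_base (a point): Pivot of the toggle at the console's sloped face (shaker axes), 9 mm behind, 175 mm right of and 16.5 mm above nest. The face's normal leans 20 degrees from vertical towards the shaker's front.
- toggle_tip (a point): Centre of the bat's rounded red end (15 mm thick), 38.5 mm from the pivot; point z points along the bat, away from the panel. Two steel guard bars, 7 mm thick and 27 mm high over the panel, run 58 mm up the slope at 34 mm either side of the bat: a finger comes in between them along the slope's normal.
- speed_mark (a point): White mark on the rim of the black speed knob (38 mm across, 14 mm high, its axis 82 mm down the slope from the toggle). Leave its setting alone.
- tray: White specimen tray 240 x 170 x 55 mm with four capped cups 75 mm high, on the bench left of the shaker; origin under its centre. Leave alone.
- cup: Specimen cup, yellow lid, 66 mm across, 70 mm high, right of the shaker; origin under its centre. Leave alone.
- reagent: Amber bottle, blue cap, 68 mm across, 150 mm high, right of the shaker; origin under its centre. Leave alone.
Things that resemble listed ones, but are neither listed nor needed, are in the scene too. What is shaped like the block but black is not meant.

How it is judged:
By the outcome, as a careful person would: the job done as asked, in the order asked, and still so for the second after the job is handed in, with the robot touching nothing.
It also fails if it takes over 72 s, if anything falls off the work surface, if the arm or the gripper's body presses on something with over 40 N, if the wrist force passes 120 N, or if a joint passes its speed limit or range.

## Working session

There is one attempt and no reset: what is moved stays moved. The work goes in short steps, Python scripts to look and compute and a tool call to move; the robot and the scene stay as the last step left them, time stands still between calls to the robot, and variables do not carry over. Pictures are saved under pics/ and viewed, and the job is handed in when it is done.

Besides the shell and the picture viewer there is one more tool, called after "Emit:" by a JSON object that holds its "name" and its "arguments". step_arm: Moves the arm, as the interface text tells. Its arguments: {"type":"object","properties":{"targets":{"type":"array"},"gripper":{"type":"number"},"force":{"type":"number"}},"required":["targets"]}

```bash
mkdir -p pics; ls
python3 - <<'E'
from rig import telemetry, viewer, robot
import cv2
print(telemetry.get_obs(), robot.tip_reach)
for n in ["scene","top","wrist"]:
    c=viewer.camera(n); cv2.imwrite(f"pics/{n}0.png",c["img"]); print(n,c["K"],c["k1"],c["R"],c["t"])
    import numpy as np; np.savez(f"{n}0.npz",**c)
E
```

```text
pics
{'time': 0.0, 'q': array([-1.49449614e+00,  5.28482190e-01,  1.43389992e+00, -1.69610887e-05,
        1.18135125e+00, -1.78478612e-01]), 'joint_velocities': array([ 2.73288996e-04,  4.84279402e-04, -5.09622083e-05,  4.95644152e-04,
        8.74339406e-05, -1.77184679e-03]), 'joint_torque': array([-1.84284501e-03, -4.40039492e+01, -1.76592672e+01,  6.30708318e-02,
        5.81004610e-02, -1.56104475e-04]), 'position': array([ 0.1574989 , -0.60406549,  0.21256254]), 'tool_rot': array([ 9.91895959e-01,  1.27048262e-01,  4.68279981e-05, -1.06935946e-03]), 'ft_force': array([ 0.40831857,  0.17181408, -0.71736136]), 'moment': array([-0.05881681,  0.04293175,  0.02407938]), 'grip_width': 0.0869647644252417} 0.019
scene [[531.54398582   0.         280.79032848]
 [  0.         531.54398582 205.67148202]
 [  0.           0.           1.        ]] -0.15906147181008523 [[-0.84928523  0.52792186  0.00362076]
 [ 0.42394987  0.68607711 -0.59123997]
 [-0.31461262 -0.50059635 -0.80648756]] [ 0.42186395 -0.16235191  1.44534192]
top [[511.28599291   0.         278.30552309]
 [  0.         511.28599291 205.06547621]
 [  0.           0.           1.        ]] -0.16240340640951847 [[-0.01909741 -0.99966682  0.01736497]
 [-0.99233977  0.01683149 -0.1223866 ]
 [ 0.12205355 -0.01956922 -0.99233058]] [0.0527307  0.54166776 1.26878979]
wrist [[305.70238946   0.         281.4970276 ]
 [  0.         305.70238946 210.91732   ]
 [  0.           0.           1.        ]] -0.06634934382028933 [[ 0.2515503  -0.96784322 -0.00139583]
 [-0.92192257 -0.24005362  0.30402801]
 [-0.29458652 -0.07519149 -0.95266207]] [-0.62386095 -0.03688399  0.39196098]
```

View pics/scene0.png

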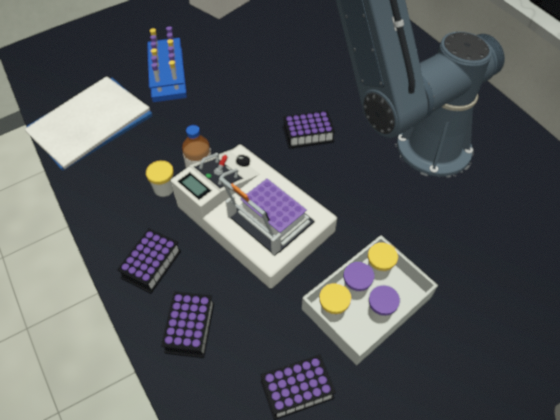

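View pics/top0.png

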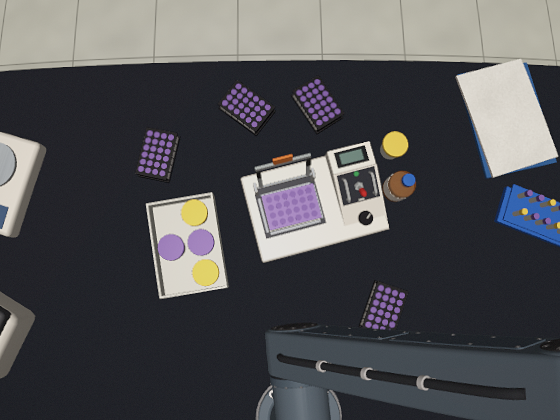

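The scene and top views show the shaker at about top (310,205), with the white block with the purple mat in its nest at top (291,206) and scene (275,205). Things that could be mistaken for it are the black racks with purple caps at top (157,154), (246,107), (317,104) and (384,307), and the purple lids in the tray at (171,247) and (201,242). I choose (291,206) because it is white-bodied, has a flat mat and sits on the shaker. I'll check it in a close crop.

```bash
cat > h.py <<'E'
import numpy as np, cv2
def ld(n): return dict(np.load(n))
def dist(c): return np.array([float(c["k1"]),0,0,0,0])
def proj(c,X):
    X=np.atleast_2d(np.asarray(X,float))
    p,_=cv2.projectPoints(X,cv2.Rodrigues(c["R"])[0],c["t"],c["K"],dist(c)); return p[:,0]
def plane(c,uv,z):
    s=cv2.undistortPoints(np.array(uv,float).reshape(-1,1,2),c["K"],dist(c))[:,0]
    d=np.c_[s,np.ones(len(s))]@c["R"]; o=-c["R"].T@c["t"]
    return o+d*((z-o[2])/d[:,2])[:,None]
def cloud(c,uv):
    uv=np.array(uv); s=cv2.undistortPoints(uv.reshape(-1,1,2).astype(float),c["K"],dist(c))[:,0]
    z=c["depth"][uv[:,1],uv[:,0]]; P=np.c_[s,np.ones(len(s))]*z[:,None]
    return (P-c["t"])@c["R"], z
E
python3 - <<'E'
import cv2
from h import *
t=ld("top0.npz")["img"]; s=ld("scene0.npz")["img"]
cv2.imwrite("pics/top_c.png",cv2.resize(t[130:270,230:420],None,fx=4,fy=4,interpolation=cv2.INTER_CUBIC))
cv2.imwrite("pics/scene_c.png",cv2.resize(s[120:290,150:350],None,fx=3.5,fy=3.5,interpolation=cv2.INTER_CUBIC))
E
```

```text
(no output)
```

View pics/top_c.png

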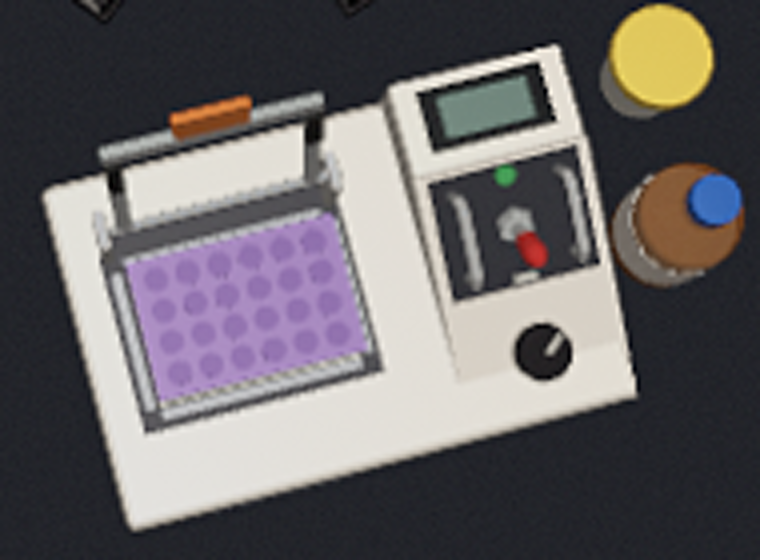

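View pics/scene_c.png

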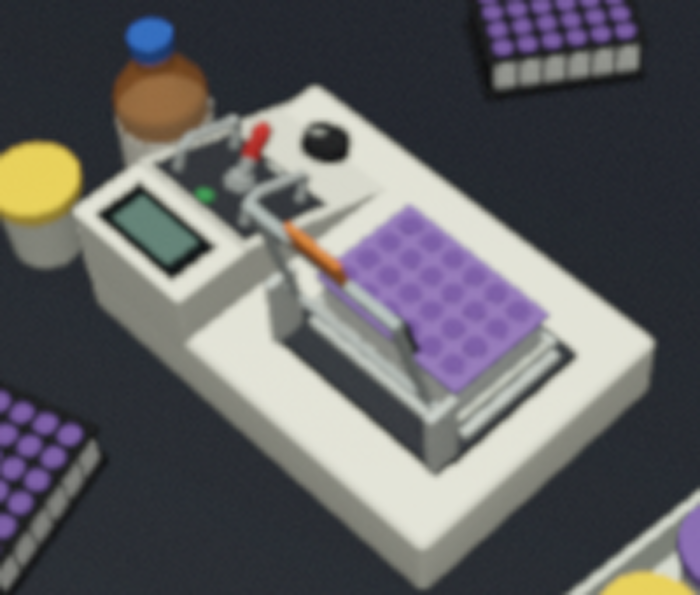

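The crop confirms it: a white block with a flat purple mat on the stage, the frame standing open behind it (orange tab), the red bat leaning forward and the black knob below. Now I'll measure the poses.

```bash
cat >> h.py <<'E'
def matmask(c,box):
    h=cv2.cvtColor(c["img"],cv2.COLOR_BGR2HSV); m=cv2.inRange(h,(125,50,60),(160,255,255))
    k=np.zeros_like(m); x0,y0,x1,y1=box; k[y0:y1,x0:x1]=m[y0:y1,x0:x1]
    return cv2.morphologyEx(k,cv2.MORPH_CLOSE,np.ones((3,3)))
E
python3 - <<'E'
from h import *
from scipy.optimize import least_squares
t=ld("top0.npz"); s=ld("scene0.npz")
tc=lambda x,y:(230+(x+.5)/4-.5,130+(y+.5)/4-.5); sc=lambda x,y:(150+(x+.5)/3.5-.5,120+(y+.5)/3.5-.5)
obs=[(t,(-.110,.155,.068),tc(132,530)),(t,(.110,.155,.068),tc(42,190)),(t,(-.110,-.175,.055),tc(636,396)),
     (t,(-.110,-.065,.068),None),(s,(.110,.155,.068),sc(424,550)),(s,(-.110,.155,.068),sc(655,344)),(s,(-.110,-.175,.055),sc(316,86))]
obs=[o for o in obs if o[2] is not None]
def W(p,X):
    c,sn=np.cos(p[2]),np.sin(p[2]); X=np.atleast_2d(X); return np.c_[p[0]+c*X[:,0]-sn*X[:,1],p[1]+sn*X[:,0]+c*X[:,1],X[:,2]]
f=lambda p:np.concatenate([(proj(c,W(p,X))[0]-uv) for c,X,uv in obs])
r=least_squares(f,[.5,0,.2],loss="soft_l1"); print(r.x,np.degrees(r.x[2])); print(f(r.x).reshape(-1,2).round(2))
p=r.x
for nm,X in dict(nest=(0,.055,.085),hinge=(.062,.055,.136),tog=(.009,-.12,.1015)).items(): print(nm,W(p,[X]).round(4),proj(t,W(p,[X])).round(1),proj(s,W(p,[X])).round(1))
# block
for c,b in ((t,(250,170,340,240)),(s,(235,170,310,240))):
    m=matmask(c,b); cn=max(cv2.findContours(m,0,2)[0],key=cv2.contourArea)
    v,u=np.nonzero(m); P,z=cloud(c,np.c_[u,v]); print("depth z",np.percentile(P[:,2],[5,25,50,75,95]).round(4))
    A=np.c_[P[:,:2]-P[:,:2].mean(0),np.ones(len(P))]; k=np.abs(P[:,2]-np.median(P[:,2]))<.008
    print("plane",np.linalg.lstsq(A[k],P[k,2],rcond=None)[0], P.mean(0))
    for z in (.129,.135):
        q=plane(c,cn[:,0].astype(float),z); R=cv2.minAreaRect((q[:,:2]*1000).astype(np.float32)); print(z,R)
E
```

```text
[ 0.54069613 -0.03841359  0.23963887] 13.730296126199224
[[-0.54  0.49]
 [-0.31 -0.3 ]
 [ 0.52 -0.02]
 [-1.08 -0.13]
 [ 0.56 -1.49]
 [ 0.02  1.74]]
nest [[0.5276 0.015  0.085 ]] [[290.2 208.3]] [[272.8 215.1]]
hinge [[0.5879 0.0297 0.136 ]] [[284.3 180.5]] [[252.2 218.2]]
tog [[ 0.5779 -0.1528  0.1015]] [[358.8 185.9]] [[217.9 171. ]]
depth z [0.1242 0.1264 0.1281 0.1296 0.1322]
plane [-0.00190347 -0.00046248  0.12805419] [0.52685844 0.01462114 0.13357475]
0.129 ((527.5515747070312, 14.393302917480469), (83.6321792602539, 127.1567611694336), 13.528868675231934)
0.135 ((526.8294067382812, 14.664505004882812), (83.21248626708984, 126.5185546875), 13.528892517089844)
depth z [0.1268 0.1286 0.1299 0.1312 0.1334]
plane [-0.0005098   0.00132702  0.12990769] [0.52781611 0.02477643 0.13643   ]
0.129 ((528.31689453125, 17.164710998535156), (83.12224578857422, 126.00519561767578), 12.803057670593262)
0.135 ((530.5755004882812, 20.96636962890625), (82.59122467041016, 125.20014953613281), 12.803069114685059)
```

Run:
```python
from h import *
p=[0.54069613,-0.03841359,0.23963887]
cs,sn=np.cos(p[2]),np.sin(p[2])
for n in("top0","scene0"):
    c=ld(n+".npz"); vv,uu=np.mgrid[100:300,150:420]; P,z=cloud(c,np.c_[uu.ravel(),vv.ravel()])
    P=P[z>0]; d=P[:,:2]-p[:2]; L=np.c_[cs*d[:,0]+sn*d[:,1],-sn*d[:,0]+cs*d[:,1],P[:,2]]*1000
    def reg(x0,x1,y0,y1,lo,hi):
        k=(L[:,0]>x0)&(L[:,0]<x1)&(L[:,1]>y0)&(L[:,1]<y1)&(L[:,2]>lo)&(L[:,2]<hi); Q=L[k]
        if len(Q)<5: return len(Q)
        A=np.c_[Q[:,0]-(x0+x1)/2,Q[:,1]-(y0+y1)/2,np.ones(len(Q))]; s=np.linalg.lstsq(A,Q[:,2],rcond=None)[0]
        return len(Q),np.median(Q[:,2]).round(1),np.degrees(np.arctan(s[:2])).round(2),s[2].round(2)
    print(n,"front strip 68",reg(-105,-65,-60,150,50,80)); print("left 68",reg(-100,40,128,152,50,80)); print("bench",reg(-250,-130,-150,150,-20,20))
    print("mat",reg(-38,35,-3,113,115,150))
    for x in(-35,-12,12,30):
        print([ (reg(x-7,x+7,y-10,y+10,110,150)[1:2] if not isinstance(reg(x-7,x+7,y-10,y+10,110,150),int) else 0) for y in(105,80,55,30,5)])
    k=(L[:,2]>100)&(L[:,2]<145)&(L[:,0]<55)&(L[:,0]>-60)&(L[:,1]>-25)&(L[:,1]<135)
    print("ext",np.percentile(L[k][:,:2],[1,99],axis=0).round(1))
    # console toggle tip red
    h=cv2.cvtColor(c["img"],cv2.COLOR_BGR2HSV); m=cv2.inRange(h,(0,150,90),(6,255,255))|cv2.inRange(h,(172,150,90),(180,255,255))
    m[:100]=0;m[300:]=0;m[:,:150]=0;m[:,420:]=0
    v,u=np.nonzero(m);print("red px",len(u),u.mean(),v.mean())
    Tt=np.radians(20+17.19)
    base=np.array([.009,-.12,.1015]); tip=base+.0385*np.array([-np.sin(Tt),0,np.cos(Tt)])
    W=lambda X:np.array([[p[0]+cs*X[0]-sn*X[1],p[1]+sn*X[0]+cs*X[1],X[2]]])
    print("tip expected",tip,proj(c,W(tip)),W(tip))
    hm=cv2.inRange(h,(8,150,150),(16,255,255)); hm[:100]=0;hm[300:]=0;hm[:,:200]=0;hm[:,330:]=0
    v,u=np.nonzero(hm);print("orange",u.mean(),v.mean(),len(u))
```

```text
top0 front strip 68 (1378, np.float64(67.2), array([-0.05, -0.02]), np.float64(67.12))
left 68 (503, np.float64(67.2), array([-0.02, -4.46]), np.float64(67.29))
bench (4800, np.float64(-0.8), array([-0.18, -0.  ]), np.float64(-0.83))
mat (1495, np.float64(128.2), array([-0.09, -0.07]), np.float64(128.13))
[(np.float64(128.0),), (np.float64(128.7),), (np.float64(128.0),), (np.float64(128.8),), (np.float64(127.4),)]
[(np.float64(128.4),), (np.float64(128.7),), (np.float64(129.0),), (np.float64(127.5),), (np.float64(128.6),)]
[(np.float64(128.0),), (np.float64(127.8),), (np.float64(127.5),), (np.float64(128.6),), (np.float64(128.6),)]
[(np.float64(127.9),), (np.float64(127.8),), (np.float64(128.0),), (np.float64(127.7),), (np.float64(128.3),)]
ext [[-42.7  -8.2]
 [ 50.7 117.5]]
red px 50 362.6 192.06
tip expected [-0.01427171 -0.12        0.13217046] [[363.67929549 193.17596774]] [[ 0.55531447 -0.15837186  0.13217046]]
orange 282.33898305084745 157.05084745762713 59
scene0 front strip 68 (971, np.float64(68.8), array([0.39, 0.04]), np.float64(68.88))
left 68 (582, np.float64(68.9), arra
[... 174 characters left out ...]
.02))
[(np.float64(130.2),), (np.float64(129.4),), (np.float64(129.9),), (np.float64(129.8),), (np.float64(130.1),)]
[(np.float64(129.8),), (np.float64(129.9),), (np.float64(129.8),), (np.float64(130.4),), (np.float64(129.9),)]
[(np.float64(130.5),), (np.float64(129.9),), (np.float64(129.7),), (np.float64(130.3),), (np.float64(130.2),)]
[(np.float64(130.3),), (np.float64(129.9),), (np.float64(130.9),), (np.float64(129.9),), (np.float64(130.9),)]
ext [[-41.1  -7.4]
 [ 51.7 118.5]]
red px 31 222.70967741935485 160.19354838709677
tip expected [-0.01427171 -0.12        0.13217046] [[224.15780562 157.20431375]] [[ 0.55531447 -0.15837186  0.13217046]]
orange 238.7674418604651 190.67441860465115 43
```

The bench and housing depths give the bias of each view (top −0.8 mm, scene +0.9 mm). Corrected, the mat is at 129.0 and 129.1 mm, flat to about 0.1°, and centred within 1 mm. So the block already looks seated, but I'll still check by touch: a light nudge from the front and a light press. After that come the frame and then the toggle.

```bash
cat >> h.py <<'E'
P0=np.array([0.5407,-0.0384]); YAW=0.2396
def S2W(X): c,s=np.cos(YAW),np.sin(YAW); return np.array([P0[0]+c*X[0]-s*X[1],P0[1]+s*X[0]+c*X[1],X[2]])
def W2S(X): c,s=np.cos(YAW),np.sin(YAW); d=np.array(X[:2])-P0; return np.array([c*d[0]+s*d[1],-s*d[0]+c*d[1],X[2]])
def go(tipS):
    """delta in tool axes so the fingertip is at tipS (shaker, m), tool vertical & aligned"""
    from rig import telemetry
    from scipy.spatial.transform import Rotation as Ro
    o=telemetry.get_obs(); R=Ro.from_quat(o["tool_rot"])
    X=S2W(tipS); X[2]+=.019
    G=Ro.from_matrix(np.c_[[np.cos(YAW),np.sin(YAW),0],[np.sin(YAW),-np.cos(YAW),0],[0,0,-1]])
    print("t",round(o["time"],2),"tip now(S,mm)",(W2S(o["position"]-R.apply([0,0,-.019]))*1000).round(1),"F",o["ft_force"].round(2),"w",o["grip_width"])
    print(" d",R.inv().apply(X-o["position"]).round(4)," rot",(R.inv()*G).as_rotvec(degrees=True).round(2))
E
python3 -c "
from h import *
go([-.070,.055,.20]); go([-.070,.055,.099])"
```

```text
t 0.15 tip now(S,mm) [-506.5 -458.7  193.8] F [ 0.33 -0.28  0.5 ] w 0.08702279938337129
 d [ 0.4443 -0.5071 -0.0053]  rot [-0.09 -0.02  0.87]
t 0.15 tip now(S,mm) [-506.5 -458.7  193.8] F [ 0.33 -0.28  0.5 ] w 0.08702279938337129
 d [ 0.4443 -0.5069  0.0957]  rot [-0.09 -0.02  0.87]
```

Emit:
{"name": "step_arm", "arguments": {"targets": [{"dx": 0, "dy": 0, "dz": -0.05}, {"dx": 0.0, "dy": 0, "dz": -0.09}, {"dx": 0.02, "dy": -0.05, "dz": -0.09}, {"dx": 0.04, "dy": -0.1, "dz": -0.09}, {"dx": 0.06, "dy": -0.15, "dz": -0.09}], "gripper": 0, "force": 20}}

```text
invalid input
```

```bash
python3 -c "
from h import *
go([-.070,.055,.20])"
```

```text
t 0.15 tip now(S,mm) [-506.5 -458.7  193.8] F [ 0.33 -0.28  0.5 ] w 0.08702279938337129
 d [ 0.4443 -0.5071 -0.0053]  rot [-0.09 -0.02  0.87]
```

Emit:
{"name": "step_arm", "arguments": {"targets": [{"dx": 0, "dy": 0, "dz": -0.05, "rx": 0, "ry": 0, "rz": 0.9}, {"dx": 0, "dy": 0, "dz": -0.09, "rx": 0, "ry": 0, "rz": 0.9}, {"dx": 0.03, "dy": -0.04, "dz": -0.09, "rx": 0, "ry": 0, "rz": 0.9}, {"dx": 0.07, "dy": -0.08, "dz": -0.09, "rx": 0, "ry": 0, "rz": 0.9}, {"dx": 0.11, "dy": -0.12, "dz": -0.09, "rx": 0, "ry": 0, "rz": 0.9}], "gripper": 0, "force": 20}}

```text
time: 0.78
position: [0.2342, -0.4589, 0.3028]
tool_rot: [0.993, 0.119, 0.0, -0.001]
ft_force: [0.8, -0.4, 0.1]
grip_width: 0.0447
```

```bash
python3 -c "
from h import *
go([-.080,.055,.20])"
```

```text
t 0.78 tip now(S,mm) [-397.6 -335.7  283.8] F [ 0.85 -0.43  0.09] w 0.044729615383066294
 d [ 0.3169 -0.391   0.0848]  rot [-0.12 -0.03 -0.09]
```

Emit:
{"name": "step_arm", "arguments": {"targets": [{"dx": 0.035, "dy": -0.04, "dz": 0, "rx": 0, "ry": 0, "rz": 0}, {"dx": 0.07, "dy": -0.08, "dz": 0, "rx": 0, "ry": 0, "rz": 0}, {"dx": 0.105, "dy": -0.12, "dz": 0, "rx": 0, "ry": 0, "rz": 0}, {"dx": 0.14, "dy": -0.16, "dz": 0, "rx": 0, "ry": 0, "rz": 0}, {"dx": 0.175, "dy": -0.2, "dz": 0, "rx": 0, "ry": 0, "rz": 0}]}}

```text
time: 1.4
position: [0.3575, -0.2216, 0.3033]
tool_rot: [0.993, 0.118, 0.0, -0.001]
ft_force: [0.2, -0.8, -0.1]
grip_width: 0.0015
```

Emit:
{"name": "step_arm", "arguments": {"targets": [{"dx": 0.03, "dy": -0.04, "dz": 0, "rx": 0, "ry": 0, "rz": 0}, {"dx": 0.06, "dy": -0.08, "dz": 0, "rx": 0, "ry": 0, "rz": 0}, {"dx": 0.09, "dy": -0.12, "dz": 0, "rx": 0, "ry": 0, "rz": 0}, {"dx": 0.12, "dy": -0.16, "dz": 0, "rx": 0, "ry": 0, "rz": 0}, {"dx": 0.14, "dy": -0.19, "dz": 0, "rx": 0, "ry": 0, "rz": 0}]}}

```text
time: 2.02
position: [0.4492, -0.002, 0.3037]
tool_rot: [0.993, 0.119, 0.0, -0.001]
ft_force: [1.3, -0.0, 0.3]
grip_width: 0.0001
```

```bash
python3 -c "
from h import *
go([-.080,.055,.099])
from rig import viewer
c=viewer.camera('wrist'); cv2.imwrite('pics/w1.png',c['img']);np.savez('w1.npz',**c)"
```

```text
t 2.02 tip now(S,mm) [-80.2  57.1 284.7] F [ 1.29 -0.01  0.27] w 9.681618838764121e-05
 d [1.000e-04 2.500e-03 1.857e-01]  rot [-0.12 -0.05 -0.03]
```

View pics/w1.png

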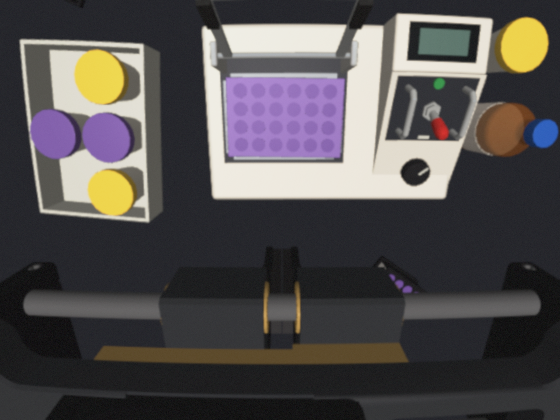

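The wrist view shows the block (mat at about x 226–345, y 77–158) in the nest, with the frame arms above it and the toggle at (435,120). I'll check the pose fit against this view.

Run:
```python
from h import *
c=ld("w1.npz")
for nm,uv,z in (("FL",(213,198.5),.068),("BL",(204,27),.068),("FR",(447,198),.055)):
    print(nm,(W2S(plane(c,[uv],z)[0])*1000).round(1))
m=matmask(c,(200,60,365,175)); cn=max(cv2.findContours(m,0,2)[0],key=cv2.contourArea)
q=plane(c,cn[:,0].astype(float),.129); q=np.array([W2S(x)[:2]*1000 for x in q],np.float32); print(cv2.minAreaRect(q),q.min(0),q.max(0))
v,u=np.nonzero(cv2.erode(m,np.ones((3,3)))); P,z=cloud(c,np.c_[u,v]); L=np.array([W2S(x)*1000 for x in P])
A=np.c_[L[:,0],L[:,1]-55,np.ones(len(L))]; s=np.linalg.lstsq(A,L[:,2],rcond=None)[0]; print("tilt",np.degrees(s[:2]),s[2])
vv,uu=np.mgrid[165:195,225:360];P,z=cloud(c,np.c_[uu.ravel(),vv.ravel()]);print("front deck",np.median(P[:,2]))
cv2.imwrite("pics/w1c.png",cv2.resize(c["img"][0:210,195:455],None,fx=3,fy=2.8,interpolation=cv2.INTER_CUBIC))
```

```text
FL [-108.3  152.5   68. ]
BL [105.8 150.6  68. ]
FR [-111.  -182.3   55. ]
((-1.3667945861816406, 53.98907470703125), (127.0777816772461, 84.79955291748047), 89.50103759765625) [-44.263836  -9.838378] [ 41.5636  117.81777]
tilt [0.39157709 0.17251498] 130.65236888486393
front deck 0.06775202795604376
```

View pics/w1c.png

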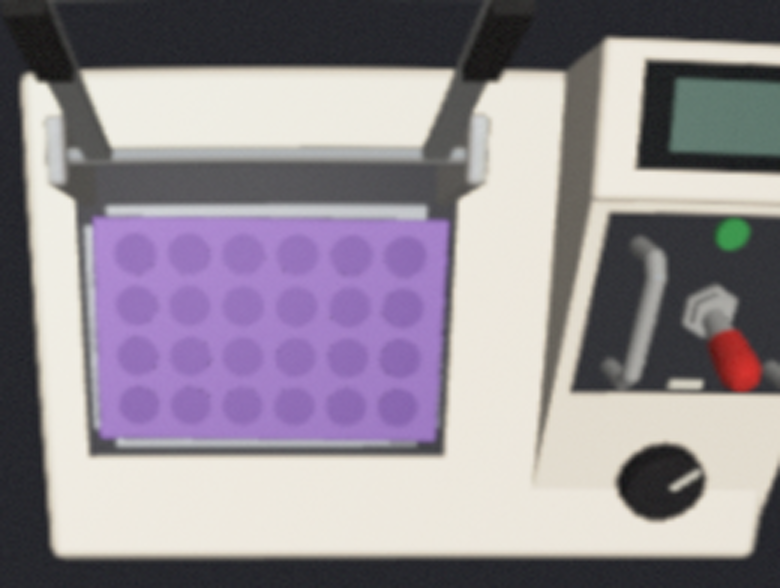

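Visually the block is seated and centred: the same thin ledge strip shows all round, allowing for parallax. Next is the touch check from the front.

Emit:
{"name": "step_arm", "arguments": {"targets": [{"dx": 0, "dy": 0.002, "dz": 0.05, "rx": 0, "ry": 0, "rz": 0}, {"dx": 0, "dy": 0.002, "dz": 0.1, "rx": 0, "ry": 0, "rz": 0}, {"dx": 0, "dy": 0.002, "dz": 0.15, "rx": 0, "ry": 0, "rz": 0}, {"dx": 0, "dy": 0.002, "dz": 0.18, "rx": 0, "ry": 0, "rz": 0}, {"dx": 0, "dy": 0.002, "dz": 0.183, "rx": 0, "ry": 0, "rz": 0}]}}

```text
time: 2.7
position: [0.449, 0.0005, 0.119]
tool_rot: [0.993, 0.12, -0.001, -0.004]
ft_force: [0.5, -0.1, 0.2]
grip_width: 0.0007
```

```bash
python3 -c "
from h import *
go([-.053,.055,.100])
from rig import telemetry
print(telemetry.get_obs()['moment'])"
```

```text
t 2.7 tip now(S,mm) [-79.8  59.7 100. ] F [ 0.46 -0.05  0.2 ] w 0.000669356662936552
 d [ 0.0268  0.0046 -0.0001]  rot [-0.46  0.11  0.05]
[-0.01618821 -0.04755608 -0.02871728]
```

Emit:
{"name": "step_arm", "arguments": {"targets": [{"dx": 0.008, "dy": 0.004, "dz": 0, "rx": -0.4, "ry": 0, "rz": 0}, {"dx": 0.014, "dy": 0.004, "dz": 0, "rx": -0.4, "ry": 0, "rz": 0}, {"dx": 0.018, "dy": 0.004, "dz": 0, "rx": -0.4, "ry": 0, "rz": 0}, {"dx": 0.02, "dy": 0.004, "dz": 0, "rx": -0.4, "ry": 0, "rz": 0}, {"dx": 0.022, "dy": 0.004, "dz": 0, "rx": -0.4, "ry": 0, "rz": 0}]}}

```text
time: 3.32
position: [0.4715, 0.002, 0.1192]
tool_rot: [0.993, 0.12, -0.001, -0.0]
ft_force: [0.1, 0.1, -0.7]
grip_width: 0.0004
```

```bash
python3 -c "
from h import *
go([-.053,.055,.100])"
```

```text
t 3.33 tip now(S,mm) [-57.7  55.7 100.2] F [ 0.11  0.06 -0.66] w 0.00036397578782496667
 d [0.0047 0.0007 0.0002]  rot [-0.05  0.09  0.06]
```

Emit:
{"name": "step_arm", "arguments": {"targets": [{"dx": 0.0005, "dy": 0, "dz": 0, "rx": 0, "ry": 0, "rz": 0}, {"dx": 0.001, "dy": 0, "dz": 0, "rx": 0, "ry": 0, "rz": 0}, {"dx": 0.0015, "dy": 0, "dz": 0, "rx": 0, "ry": 0, "rz": 0}, {"dx": 0.002, "dy": 0, "dz": 0, "rx": 0, "ry": 0, "rz": 0}, {"dx": 0.0025, "dy": 0, "dz": 0, "rx": 0, "ry": 0, "rz": 0}]}}

```text
time: 3.95
position: [0.4739, 0.0026, 0.1192]
tool_rot: [0.993, 0.12, -0.001, -0.0]
ft_force: [0.5, -0.4, 0.5]
grip_width: 0.0012
```

Emit:
{"name": "step_arm", "arguments": {"targets": [{"dx": 0.0005, "dy": 0, "dz": 0, "rx": 0, "ry": 0, "rz": 0}, {"dx": 0.001, "dy": 0, "dz": 0, "rx": 0, "ry": 0, "rz": 0}, {"dx": 0.0015, "dy": 0, "dz": 0, "rx": 0, "ry": 0, "rz": 0}, {"dx": 0.0015, "dy": 0, "dz": 0, "rx": 0, "ry": 0, "rz": 0}, {"dx": 0.0015, "dy": 0, "dz": 0, "rx": 0, "ry": 0, "rz": 0}]}}

```text
time: 4.58
position: [0.475, 0.0029, 0.1191]
tool_rot: [0.993, 0.12, -0.001, -0.0]
ft_force: [-2.4, -0.6, 0.6]
grip_width: 0.0005
```

```bash
python3 -c "
from h import *
go([-.053,.055,.100])"
```

```text
t 4.58 tip now(S,mm) [-54.1  55.8 100.1] F [-2.36 -0.56  0.61] w 0.0004806989824095522
 d [0.001  0.0007 0.0001]  rot [-0.06  0.14  0.06]
```

Emit:
{"name": "step_arm", "arguments": {"targets": [{"dx": 0.0006, "dy": 0, "dz": 0, "rx": 0, "ry": 0, "rz": 0}, {"dx": 0.0006, "dy": 0, "dz": 0, "rx": 0, "ry": 0, "rz": 0}, {"dx": 0.0012, "dy": 0, "dz": 0, "rx": 0, "ry": 0, "rz": 0}, {"dx": 0.0012, "dy": 0, "dz": 0, "rx": 0, "ry": 0, "rz": 0}, {"dx": 0.0012, "dy": 0, "dz": 0, "rx": 0, "ry": 0, "rz": 0}]}}

```text
time: 5.2
position: [0.4757, 0.0033, 0.119]
tool_rot: [0.993, 0.12, -0.002, -0.001]
ft_force: [-3.0, -2.2, 1.5]
grip_width: 0.0006
```

```bash
python3 -c "
from h import *
go([-.053,.055,.100])"
```

```text
t 5.2 tip now(S,mm) [-53.3  56.  100. ] F [-2.99 -2.25  1.45] w 0.0005895555603110449
 d [ 0.0002  0.001  -0.    ]  rot [-0.09  0.18  0.06]
```

Emit:
{"name": "step_arm", "arguments": {"targets": [{"dx": 0.0008, "dy": 0, "dz": 0, "rx": 0, "ry": 0, "rz": 0}, {"dx": 0.0008, "dy": 0, "dz": 0, "rx": 0, "ry": 0, "rz": 0}, {"dx": 0.0014, "dy": 0, "dz": 0, "rx": 0, "ry": 0, "rz": 0}, {"dx": 0.0014, "dy": 0, "dz": 0, "rx": 0, "ry": 0, "rz": 0}, {"dx": 0.0014, "dy": 0, "dz": 0, "rx": 0, "ry": 0, "rz": 0}]}}

```text
time: 5.82
position: [0.4765, 0.0037, 0.1189]
tool_rot: [0.993, 0.12, -0.002, -0.001]
ft_force: [-4.2, -2.4, 2.1]
grip_width: 0.0006
```

```bash
python3 -c "
from h import *
go([-.053,.055,.100])
from rig import viewer
c=viewer.camera('top'); cv2.imwrite('pics/t2.png',c['img']);np.savez('t2.npz',**c)
c=viewer.camera('scene'); np.savez('s2.npz',**c)
for n,b in (('t2',(250,170,340,240)),('s2',(235,170,310,240)),('top0',(250,170,340,240)),('scene0',(235,170,310,240))):
    c=ld(n+'.npz'); m=matmask(c,b); v,u=np.nonzero(cv2.erode(m,np.ones((3,3)))); P,z=cloud(c,np.c_[u,v]); L=np.array([W2S(x)*1000 for x in P]); L=L[(L[:,2]<140)&(L[:,2]>118)]
    A=np.c_[L[:,0],L[:,1]-55,np.ones(len(L))]; s=np.linalg.lstsq(A,L[:,2],rcond=None)[0]; print(n,'tilt',np.degrees(s[:2]).round(2),s[2].round(2),u.mean().round(2),v.mean().round(2))
"
```

```text
t 5.83 tip now(S,mm) [-52.5  56.2  99.9] F [-4.24 -2.37  2.11] w 0.0005894410062798854
 d [-0.0006  0.0011 -0.0001]  rot [-0.11  0.25  0.07]
t2 tilt [ 0.12 -0.26] 127.89 282.48 197.16
s2 tilt [0.27 0.11] 130.05 275.65 205.07
top0 tilt [-0.23 -0.01] 128.08 291.21 206.31
scene0 tilt [0.18 0.11] 130.0 275.8 204.82
```

The push rose steadily to 4.7 N without sliding away or dropping, so the block is against the back ledge. The mat is still flat and at the same height. I'll back off and press lightly on the mat to confirm.

Emit:
{"name": "step_arm", "arguments": {"targets": [{"dx": -0.003, "dy": 0, "dz": 0, "rx": 0, "ry": 0, "rz": 0}, {"dx": -0.012, "dy": 0, "dz": 0, "rx": 0, "ry": 0, "rz": 0}, {"dx": -0.016, "dy": 0, "dz": 0, "rx": 0, "ry": 0, "rz": 0}, {"dx": -0.016, "dy": 0, "dz": -0.035, "rx": 0, "ry": 0, "rz": 0}, {"dx": -0.016, "dy": 0, "dz": -0.055, "rx": 0, "ry": 0, "rz": 0}]}}

```text
time: 6.55
position: [0.462, -0.0004, 0.1752]
tool_rot: [0.993, 0.12, -0.001, -0.0]
ft_force: [0.7, 0.8, -0.4]
grip_width: 0.0001
```

Emit:
{"name": "step_arm", "arguments": {"targets": [{"dx": 0.02, "dy": 0, "dz": 0, "rx": 0, "ry": 0, "rz": 0}, {"dx": 0.04, "dy": 0, "dz": 0, "rx": 0, "ry": 0, "rz": 0}, {"dx": 0.06, "dy": 0, "dz": 0, "rx": 0, "ry": 0, "rz": 0}, {"dx": 0.064, "dy": 0, "dz": 0.008, "rx": 0, "ry": 0, "rz": 0}, {"dx": 0.064, "dy": 0, "dz": 0.016, "rx": 0, "ry": 0, "rz": 0}]}}

```text
time: 7.18
position: [0.5233, 0.0149, 0.1582]
tool_rot: [0.993, 0.12, -0.002, -0.001]
ft_force: [-0.7, 0.1, -0.1]
grip_width: 0.0004
```

```bash
python3 -c "
from h import *
go([0,.055,.129])"
```

```text
t 7.17 tip now(S,mm) [ -4.3  55.9 139.2] F [-0.69  0.12 -0.1 ] w 0.00044744321254112034
 d [0.0042 0.0009 0.0102]  rot [-0.08  0.17  0.05]
```

Emit:
{"name": "step_arm", "arguments": {"targets": [{"dx": 0.003, "dy": 0, "dz": 0.005, "rx": 0, "ry": 0, "rz": 0}, {"dx": 0.003, "dy": 0, "dz": 0.008, "rx": 0, "ry": 0, "rz": 0}, {"dx": 0.003, "dy": 0, "dz": 0.009, "rx": 0, "ry": 0, "rz": 0}, {"dx": 0.003, "dy": 0, "dz": 0.01, "rx": 0, "ry": 0, "rz": 0}, {"dx": 0.003, "dy": 0, "dz": 0.011, "rx": 0, "ry": 0, "rz": 0}]}}

```text
time: 7.8
position: [0.5263, 0.0156, 0.1474]
tool_rot: [0.993, 0.12, -0.001, -0.0]
ft_force: [0.6, 0.7, -0.3]
grip_width: 0.0005
```

```bash
python3 -c "
from h import *
go([0,.055,.129])"
```

```text
t 7.8 tip now(S,mm) [ -1.2  55.9 128.4] F [ 0.58  0.74 -0.28] w 0.0005252836504576423
 d [ 0.0011  0.0009 -0.0006]  rot [-0.07  0.14  0.05]
```

Emit:
{"name": "step_arm", "arguments": {"targets": [{"dx": 0, "dy": 0, "dz": 0.0006, "rx": 0, "ry": 0, "rz": 0}, {"dx": 0, "dy": 0, "dz": 0.001, "rx": 0, "ry": 0, "rz": 0}, {"dx": 0, "dy": 0, "dz": 0.0015, "rx": 0, "ry": 0, "rz": 0}, {"dx": 0, "dy": 0, "dz": 0.0015, "rx": 0, "ry": 0, "rz": 0}, {"dx": 0, "dy": 0, "dz": 0.0015, "rx": 0, "ry": 0, "rz": 0}]}}

```text
time: 8.43
position: [0.5263, 0.0156, 0.1459]
tool_rot: [0.993, 0.12, -0.001, -0.0]
ft_force: [-0.0, -0.5, 0.0]
grip_width: 0.0006
```

```bash
python3 -c "
from h import *
go([0,.055,.129])"
```

```text
t 8.43 tip now(S,mm) [ -1.2  55.9 126.9] F [-0.01 -0.46  0.04] w 0.0006176814153520016
 d [ 0.0011  0.0009 -0.0021]  rot [-0.07  0.14  0.05]
```

Emit:
{"name": "step_arm", "arguments": {"targets": [{"dx": 0, "dy": 0, "dz": 0.0005, "rx": 0, "ry": 0, "rz": 0}, {"dx": 0, "dy": 0, "dz": 0.001, "rx": 0, "ry": 0, "rz": 0}, {"dx": 0, "dy": 0, "dz": 0.0015, "rx": 0, "ry": 0, "rz": 0}, {"dx": 0, "dy": 0, "dz": 0.0015, "rx": 0, "ry": 0, "rz": 0}, {"dx": 0, "dy": 0, "dz": 0.0015, "rx": 0, "ry": 0, "rz": 0}]}}

```text
time: 9.05
position: [0.5263, 0.0156, 0.1444]
tool_rot: [0.993, 0.12, -0.001, -0.0]
ft_force: [0.2, -0.0, -0.3]
grip_width: 0.0005
```

```bash
python3 -c "
from h import *
go([0,.055,.129])"
```

```text
t 9.05 tip now(S,mm) [ -1.2  55.9 125.4] F [ 0.23 -0.   -0.32] w 0.0005221245604558174
 d [ 0.0011  0.0009 -0.0036]  rot [-0.07  0.14  0.05]
```

```bash
python3 -c "
from h import *
from rig import viewer
for n in('wrist','scene'):
    c=viewer.camera(n); np.savez(n[0]+'3.npz',**c); i=c['img']
    cv2.imwrite('pics/'+n[0]+'3.png',i if n=='wrist' else cv2.resize(i[110:290,150:360],None,fx=3.5,fy=3.3,interpolation=cv2.INTER_CUBIC))
"
```

```text
(no output)
```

View pics/w3.png

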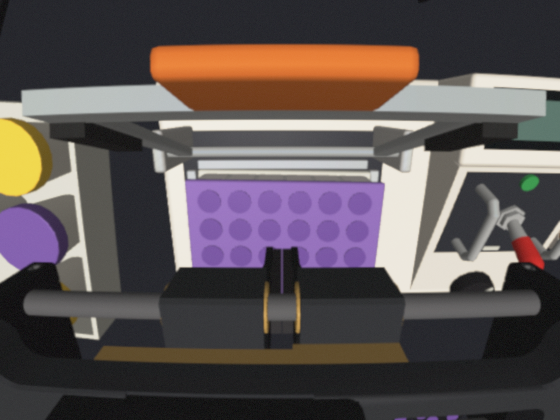

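View pics/s3.png

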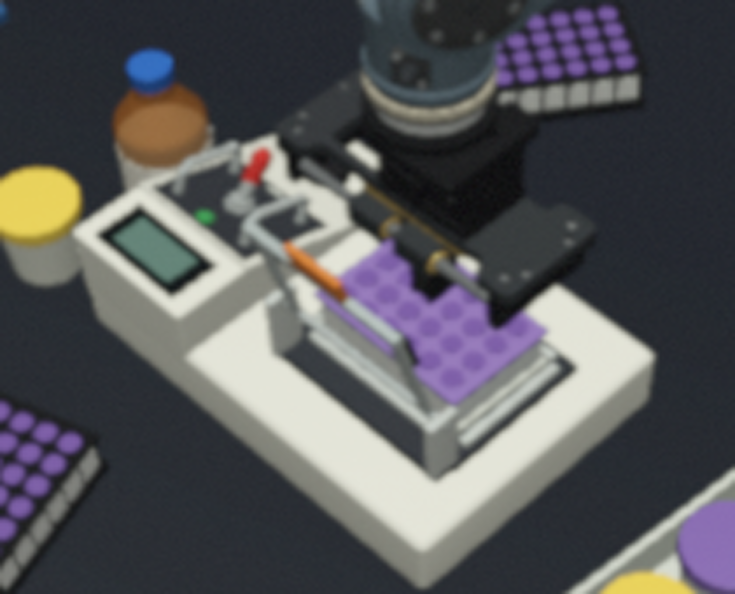

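The view shows the fingertip just over or on the mat (wrist (282,260)), with the frame clear ahead. I'll keep lowering in small steps.

Emit:
{"name": "step_arm", "arguments": {"targets": [{"dx": 0, "dy": 0, "dz": 0.0005, "rx": 0, "ry": 0, "rz": 0}, {"dx": 0, "dy": 0, "dz": 0.001, "rx": 0, "ry": 0, "rz": 0}, {"dx": 0, "dy": 0, "dz": 0.0015, "rx": 0, "ry": 0, "rz": 0}, {"dx": 0, "dy": 0, "dz": 0.0015, "rx": 0, "ry": 0, "rz": 0}, {"dx": 0, "dy": 0, "dz": 0.0015, "rx": 0, "ry": 0, "rz": 0}]}}

```text
time: 9.78
position: [0.5264, 0.0156, 0.1429]
tool_rot: [0.993, 0.12, -0.001, -0.0]
ft_force: [-0.0, 0.2, -0.3]
grip_width: 0.0006
```

```bash
python3 -c "
from h import *
go([0,.055,.129])"
```

```text
t 9.78 tip now(S,mm) [ -1.2  55.9 123.9] F [-0.01  0.23 -0.27] w 0.0006367272664766362
 d [ 0.0011  0.0008 -0.0051]  rot [-0.07  0.14  0.05]
```

```bash
python3 -c "
from h import *
from rig import viewer
c=viewer.camera('wrist'); np.savez('w4.npz',**c)
cv2.imwrite('pics/w4.png',cv2.resize(c['img'][160:330,180:390],None,fx=3.6,fy=3.5,interpolation=cv2.INTER_CUBIC))
for r in range(236,300,4): print(r,[(cloud(c,[(u,r)])[0][0][2]*1000).round(0) for u in (260,270,275,280,285,290,300)], c['depth'][r,280])
for z in (.119,.124,.129,.143): print(z, proj(c,[S2W([x,.0558,z]) for x in(-.0012+.0095,-.0012-.0095)]).round(0).tolist())
"
```

```text
236 [np.float64(130.0), np.float64(130.0), np.float64(128.0), np.float64(129.0), np.float64(129.0), np.float64(129.0), np.float64(129.0)] 0.19922641
240 [np.float64(314.0), np.float64(130.0), np.float64(128.0), np.float64(128.0), np.float64(128.0), np.float64(129.0), np.float64(128.0)] 0.20112634
244 [np.float64(129.0), np.float64(128.0), np.float64(128.0), np.float64(129.0), np.float64(130.0), np.float64(127.0), np.float64(129.0)] 0.2013092
248 [np.float64(128.0), np.float64(154.0), np.float64(151.0), np.float64(153.0), np.float64(152.0), np.float64(151.0), np.float64(130.0)] 0.17609175
252 [np.float64(129.0), np.float64(159.0), np.float64(157.0), np.float64(157.0), np.float64(158.0), np.float64(156.0), np.float64(128.0)] 0.17247555
256 [np.float64(129.0), np.float64(164.0), np.float64(162.0), np.float64(162.0), np.float64(163.0), np.float64(163.0), np.float64(129.0)] 0.16749164
260 [np.float64(129.0), np.float64(169.0), np.float64(166.0), np.float64(167.0), np.float64(168.0), np.float64(166.0), np.float64(129.0)] 0.16249108
264 [np.float64(128.0), np.float64(174.0), np.float64(172.
[... 737 characters left out ...]
t64(192.0), np.float64(191.0), np.float64(191.0), np.float64(191.0), np.float64(236.0)] 0.13973776
288 [np.float64(239.0), np.float64(197.0), np.float64(194.0), np.float64(195.0), np.float64(193.0), np.float64(193.0), np.float64(239.0)] 0.1363714
292 [np.float64(242.0), np.float64(199.0), np.float64(198.0), np.float64(198.0), np.float64(198.0), np.float64(198.0), np.float64(241.0)] 0.13329932
296 [np.float64(244.0), np.float64(235.0), np.float64(235.0), np.float64(235.0), np.float64(235.0), np.float64(236.0), np.float64(244.0)] 0.09055559
0.119 [[282.0, 228.0], [282.0, 253.0]]
0.124 [[282.0, 230.0], [282.0, 256.0]]
0.129 [[282.0, 233.0], [282.0, 259.0]]
0.143 [[282.0, 242.0], [282.0, 270.0]]
```

View pics/w4.png

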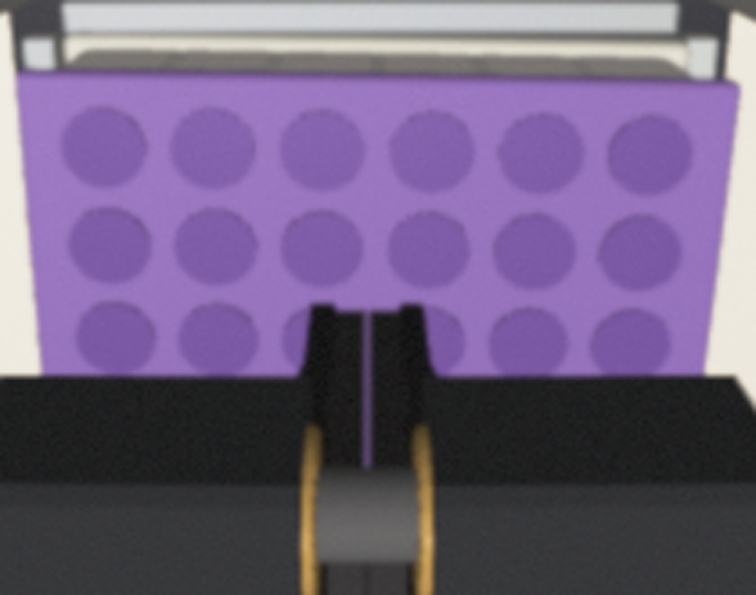

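```bash
python3 -c "
from h import *
c=ld('w4.npz')
for r in (246,247,248,249,250,254,258,264,270,284): print(r,[(W2S(cloud(c,[(u,r)])[0][0])*1000).round(1) for u in (270,276,287)])
c=ld('s3.npz')
cv2.imwrite('pics/s3d.png',cv2.resize(c['img'][170:230,230:310],None,fx=9,fy=9,interpolation=cv2.INTER_CUBIC))
print(proj(c,[S2W([x,.0558,z]) for x in(.0083,-.0107) for z in (.124,.15)]).round(1))
"
```

```text
246 [array([  9.4,  62.7, 151.9]), array([ -1.1,  59.7, 128.7]), array([ -0.5,  52.4, 129.9])]
247 [array([  9.4,  62.6, 153.1]), array([ -1.5,  59.6, 129.3]), array([ -2.2,  52.4, 127.7])]
248 [array([  9.4,  62.6, 154.5]), array([  7.9,  59.2, 151.2]), array([  7.9,  52.8, 151.2])]
249 [array([  9.3,  62.5, 155.6]), array([  7.7,  59.2, 152.3]), array([  7.9,  52.8, 152.7])]
250 [array([  9.9,  62.4, 158.2]), array([  8.3,  59.1, 154.9]), array([  8.3,  52.9, 154.8])]
254 [array([  9.4,  62.3, 162.3]), array([  7.9,  59.1, 159.1]), array([  7.9,  52.9, 159.3])]
258 [array([  9.3,  62.1, 167. ]), array([  8.2,  59. , 164.8]), array([  8.1,  53. , 164.4])]
264 [array([  9.7,  61.8, 174.4]), array([  7.9,  58.9, 171.1]), array([  7.8,  53.1, 170.9])]
270 [array([  8.6,  61.7, 178.6]), array([  7.4,  58.8, 176.5]), array([  8. ,  53.2, 177.6])]
284 [array([  8.9,  61.2, 192.3]), array([  7.8,  58.5, 190.5]), array([  8. ,  53.5, 190.7])]
[[270.3 207.3]
 [270.1 200.2]
 [276.4 202.3]
 [276.3 195.2]]
```

View pics/s3d.png

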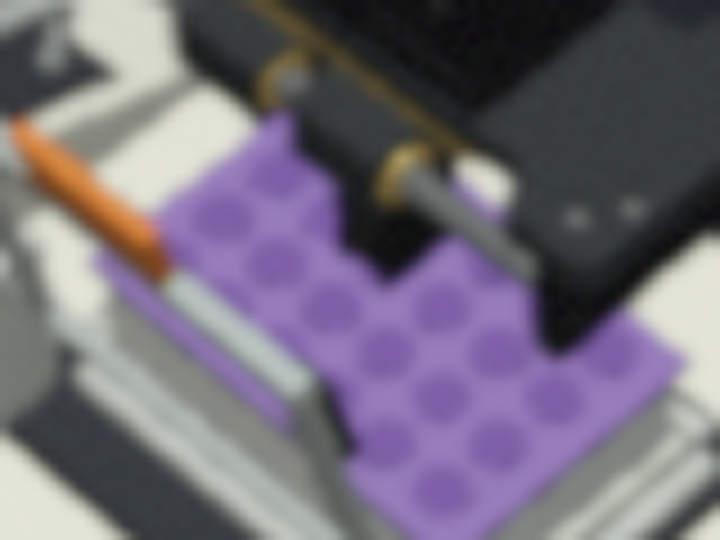

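The finger ends appear at z≈150 mm in both the wrist and scene views, with the TCP reported at 143 mm. So the real tips stand about 26 mm higher than TCP plus `tip_reach` implies, and my front nudge touched near the block's top edge. I'll recalibrate by touch, further forward so the wrist camera stays clear of the frame.

Emit:
{"name": "step_arm", "arguments": {"targets": [{"dx": -0.01, "dy": 0, "dz": 0, "rx": 0, "ry": 0, "rz": 0}, {"dx": -0.02, "dy": 0, "dz": 0.004, "rx": 0, "ry": 0, "rz": 0}, {"dx": -0.024, "dy": 0, "dz": 0.01, "rx": 0, "ry": 0, "rz": 0}, {"dx": -0.024, "dy": 0, "dz": 0.014, "rx": 0, "ry": 0, "rz": 0}, {"dx": -0.024, "dy": 0, "dz": 0.016, "rx": 0, "ry": 0, "rz": 0}]}}

```text
time: 10.45
position: [0.5031, 0.0098, 0.1266]
tool_rot: [0.993, 0.12, -0.001, -0.0]
ft_force: [0.9, 0.3, 0.3]
grip_width: 0.0001
```

```bash
python3 -c "
from h import *
go([0,.055,.129])
from rig import viewer
c=viewer.camera('wrist'); np.savez('w5.npz',**c)
cv2.imwrite('pics/w5.png',c['img']); print(-c['R'].T@c['t'])
for r in range(225,256,2): print(r,[(W2S(cloud(c,[(u,r)])[0][0])*1000).round(1) for u in (276,287)])
"
```

```text
t 10.45 tip now(S,mm) [-25.1  55.8 107.6] F [0.86 0.28 0.35] w 5.7539156168520396e-05
 d [ 0.025   0.0008 -0.0215]  rot [-0.07  0.14  0.04]
[0.58477796 0.02982407 0.2974364 ]
225 [array([ -4.1,  59.2, 128.8]), array([ -4.3,  52.7, 128.1])]
227 [array([ -5.3,  59.2, 128.9]), array([ -5. ,  52.7, 129.5])]
229 [array([ -6.2,  59.1, 129.8]), array([ -6.7,  52.7, 128.4])]
231 [array([ -7.9,  59.2, 128.7]), array([ -7.9,  52.7, 128.6])]
233 [array([ -8.3,  59.1, 130.7]), array([ -8.6,  52.7, 130. ])]
235 [array([-10.1,  59.2, 129.6]), array([-10.2,  52.7, 129.3])]
237 [array([-11.7,  59.2, 128.7]), array([-12. ,  52.6, 128.1])]
239 [array([-12.5,  59.2, 129.9]), array([-13.3,  52.6, 128. ])]
241 [array([-14.4,  59.2, 128.5]), array([-14.2,  52.6, 128.9])]
243 [array([-15.2,  59.2, 129.7]), array([-15.7,  52.6, 128.5])]
245 [array([-16.7,  59.2, 129.1]), array([-17.3,  52.6, 127.8])]
247 [array([-18.2,  59.2, 128.7]), array([-18. ,  52.6, 129.2])]
249 [array([-15.5,  59.1, 137.4]), array([-16. ,  52.7, 136.4])]
251 [array([-15.9,  59. , 139.2]), array([-15.2,  52.8, 140.8])]
253 [array([-15.5,  59. , 142.7]), array([-16.1,  52.8, 141.5])]
255 [array([-16.1,  59. , 144. ]), array([-15.4,  52.9, 145.4])]
```

View pics/w5.png

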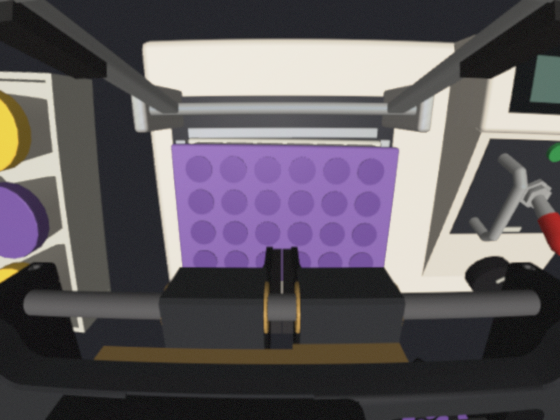

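The wrist view shows the finger end at about z 135, some 6 mm over the mat.

Emit:
{"name": "step_arm", "arguments": {"targets": [{"dx": 0, "dy": 0, "dz": 0.002, "rx": 0, "ry": 0, "rz": 0}, {"dx": 0, "dy": 0, "dz": 0.0035, "rx": 0, "ry": 0, "rz": 0}, {"dx": 0, "dy": 0, "dz": 0.0045, "rx": 0, "ry": 0, "rz": 0}, {"dx": 0, "dy": 0, "dz": 0.005, "rx": 0, "ry": 0, "rz": 0}, {"dx": 0, "dy": 0, "dz": 0.0055, "rx": 0, "ry": 0, "rz": 0}]}}

```text
time: 11.12
position: [0.5032, 0.0099, 0.121]
tool_rot: [0.993, 0.12, -0.001, -0.0]
ft_force: [0.4, -0.7, 0.1]
grip_width: 0.0002
```

Emit:
{"name": "step_arm", "arguments": {"targets": [{"dx": 0, "dy": 0, "dz": 0.0005, "rx": 0, "ry": 0, "rz": 0}, {"dx": 0, "dy": 0, "dz": 0.001, "rx": 0, "ry": 0, "rz": 0}, {"dx": 0, "dy": 0, "dz": 0.0015, "rx": 0, "ry": 0, "rz": 0}, {"dx": 0, "dy": 0, "dz": 0.0015, "rx": 0, "ry": 0, "rz": 0}, {"dx": 0, "dy": 0, "dz": 0.0015, "rx": 0, "ry": 0, "rz": 0}]}}

```text
time: 11.75
position: [0.5032, 0.0099, 0.1204]
tool_rot: [0.993, 0.12, -0.001, -0.0]
ft_force: [-1.6, 0.5, 7.2]
grip_width: 0.0007
```

Firm contact with the mat at 129 mm (7 N, no give), so the block is fully down. Tip z is therefore TCP + 8 mm. I'll retreat and re-check the block, then measure the bar and tab.

Emit:
{"name": "step_arm", "arguments": {"targets": [{"dx": 0, "dy": 0, "dz": -0.01, "rx": 0, "ry": 0, "rz": 0}, {"dx": -0.02, "dy": 0, "dz": -0.05, "rx": 0, "ry": 0, "rz": 0}, {"dx": -0.04, "dy": 0, "dz": -0.1, "rx": 0, "ry": 0, "rz": 0}, {"dx": -0.055, "dy": 0, "dz": -0.15, "rx": 0, "ry": 0, "rz": 0}, {"dx": -0.055, "dy": 0, "dz": -0.18, "rx": 0, "ry": 0, "rz": 0}]}}

```text
time: 12.38
position: [0.4498, -0.0035, 0.3035]
tool_rot: [0.993, 0.12, 0.001, 0.0]
ft_force: [0.9, 0.0, 0.3]
grip_width: 0.0005
```

```bash
sed -i 's/X\[2\]+=.019/X[2]-=.008/; s/R.apply(\[0,0,-.019\])/R.apply([0,0,.008])/' h.py
python3 - <<'E'
from h import *
from rig import viewer
go([.125,.055,.3])
for n in("wrist","scene","top"):
    c=viewer.camera(n); np.savez(n[0]+"6.npz",**c)
    m=matmask(c,{"wrist":(190,60,365,200),"scene":(235,170,310,240),"top":(250,170,340,240)}[n]); v,u=np.nonzero(cv2.erode(m,np.ones((3,3)))); P,z=cloud(c,np.c_[u,v]); L=np.array([W2S(x)*1000 for x in P]); L=L[(L[:,2]<142)&(L[:,2]>118)]
    A=np.c_[L[:,0],L[:,1]-55,np.ones(len(L))]; s=np.linalg.lstsq(A,L[:,2],rcond=None)[0]; print(n,len(L),'tilt',np.degrees(s[:2]).round(2),s[2].round(2),u.mean().round(2),v.mean().round(2))
    cn=max(cv2.findContours(m,0,2)[0],key=cv2.contourArea)[:,0].astype(float); q=np.array([W2S(x)[:2]*1000 for x in plane(c,cn,.129)],np.float32); print(cv2.minAreaRect(q))
t,s=ld("top0.npz"),ld("scene0.npz")
f=lambda c,uv:np.append(cv2.undistortPoints(np.array([[uv]]),c["K"],dist(c))[0,0],1)
a,b=f(t,(282.34,157.05)),f(s,(238.77,190.67))
X=cv2.triangulatePoints(np.c_[t["R"],t["t"]],np.c_[s["R"],s["t"]],a[:2],b[:2]); X=(X[:3]/X[3])[:,0]; print("tab",W2S(X))
i=ld("w6.npz")["img"]; cv2.imwrite("pics/w6.png",i)
E
```

```text
t 12.38 tip now(S,mm) [-80.   55.5 311.5] F [0.92 0.01 0.28] w 0.0004733359491879488
 d [0.205  0.0006 0.0117]  rot [ 0.05 -0.06  0.03]
wrist 8782 tilt [-0.03 -0.04] 129.11 282.57 115.64
((0.4466667175292969, 54.3089714050293), (127.07161712646484, 84.69097900390625), 89.10490417480469)
scene 1299 tilt [0.2  0.16] 130.02 275.64 205.12
((2.331035614013672, 57.21162033081055), (125.72833251953125, 83.09294891357422), 88.93141174316406)
top 323 tilt [0.26 0.21] 127.62 273.54 203.35
((10.574361801147461, 93.2170639038086), (51.01741027832031, 65.76600646972656), 87.18536376953125)
tab [0.09194184 0.05536955 0.25997576]
```

View pics/w6.png

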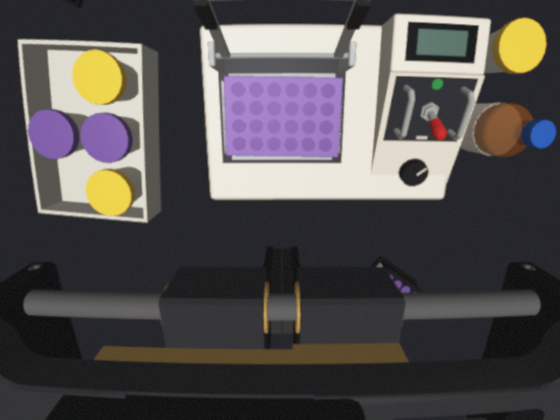

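The wrist view before and after the nudge: tilt 0.39° → 0.03°, mat height 130.7 → 129.1 mm, centre x −1.4 → +0.4 mm. So the nudge did set it the last bit down. Tab at (92, 55, 260) mm in the shaker frame. Next I go over and behind the bar.

Emit:
{"name": "step_arm", "arguments": {"targets": [{"dx": 0.045, "dy": 0, "dz": -0.005, "rx": 0, "ry": 0, "rz": 0}, {"dx": 0.09, "dy": 0, "dz": -0.005, "rx": 0, "ry": 0, "rz": 0}, {"dx": 0.135, "dy": 0, "dz": -0.005, "rx": 0, "ry": 0, "rz": 0}, {"dx": 0.18, "dy": 0, "dz": -0.005, "rx": 0, "ry": 0, "rz": 0}, {"dx": 0.21, "dy": 0, "dz": -0.005, "rx": 0, "ry": 0, "rz": 0}]}}

```text
time: 13.15
position: [0.656, 0.0471, 0.305]
tool_rot: [0.993, 0.12, -0.001, 0.0]
ft_force: [0.5, -0.1, 0.8]
grip_width: 0.0005
```

```bash
python3 -c "
from h import *
go([.128,.055,.222])
"
```

```text
t 13.15 tip now(S,mm) [132.3  55.7 313. ] F [ 0.49 -0.14  0.78] w 0.0004803586795954582
 d [-0.0041  0.0007  0.091 ]  rot [0.01 0.08 0.08]
```

Emit:
{"name": "step_arm", "arguments": {"targets": [{"dx": 0, "dy": 0, "dz": 0.03, "rx": 0, "ry": 0, "rz": 0}, {"dx": 0, "dy": 0, "dz": 0.06, "rx": 0, "ry": 0, "rz": 0}, {"dx": 0, "dy": 0, "dz": 0.085, "rx": 0, "ry": 0, "rz": 0}, {"dx": 0, "dy": 0, "dz": 0.091, "rx": 0, "ry": 0, "rz": 0}, {"dx": -0.008, "dy": 0, "dz": 0.091, "rx": 0, "ry": 0, "rz": 0}]}}

```text
time: 13.78
position: [0.6478, 0.0452, 0.2129]
tool_rot: [0.993, 0.12, -0.001, -0.0]
ft_force: [0.0, 0.5, 0.1]
grip_width: 0.0002
```

```bash
python3 -c "
from h import *
go([.105,.055,.222])
from rig import viewer
c=viewer.camera('scene'); np.savez('s7.npz',**c)
cv2.imwrite('pics/s7.png',cv2.resize(c['img'][110:290,150:360],None,fx=3.5,fy=3.3,interpolation=cv2.INTER_CUBIC))
"
```

```text
t 13.78 tip now(S,mm) [123.9  55.8 220.9] F [0.04 0.52 0.1 ] w 0.00023334330810748967
 d [-0.0189  0.0008 -0.001 ]  rot [-0.02  0.16  0.1 ]
```

View pics/s7.png

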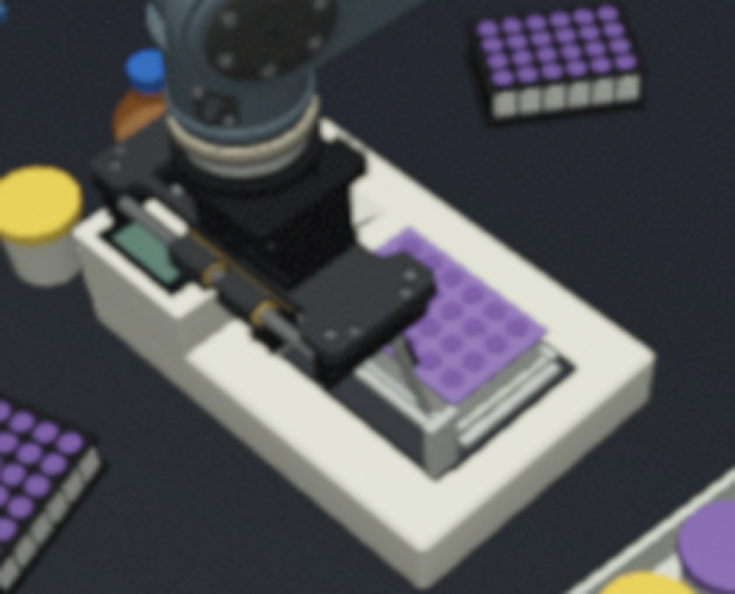

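```bash
python3 -c "
from h import *
c=ld('s3.npz')
for y in(.14,.15): print([(z,proj(c,[S2W([x,y,z])])[0].round(1).tolist()) for x in (.02,.035) for z in(.17,.19,.21,.23)])
P,z=cloud(c,[(290,203),(291,205),(289,200)]); print([W2S(p).round(3) for p in P])
c=ld('s7.npz')
P,z=cloud(c,[(243,212),(244,215),(240,210),(243,206),(225,205)]); print([W2S(p).round(3) for p in P])
"
```

```text
[(0.17, [294.9, 220.6]), (0.19, [295.2, 215.0]), (0.21, [295.4, 209.2]), (0.23, [295.7, 203.3]), (0.17, [289.9, 224.9]), (0.19, [290.0, 219.4]), (0.21, [290.2, 213.6]), (0.23, [290.4, 207.7])]
[(0.17, [298.5, 223.5]), (0.19, [298.8, 217.9]), (0.21, [299.1, 212.1]), (0.23, [299.4, 206.1]), (0.17, [293.4, 227.8]), (0.19, [293.6, 222.2]), (0.21, [293.9, 216.5]), (0.23, [294.1, 210.6])]
[array([0.036, 0.139, 0.245]), array([0.036, 0.142, 0.242]), array([0.036, 0.137, 0.254])]
[array([0.155, 0.141, 0.336]), array([0.157, 0.146, 0.334]), array([0.156, 0.135, 0.337]), array([0.146, 0.132, 0.336]), array([0.156, 0.094, 0.311])]
```

Emit:
{"name": "step_arm", "arguments": {"targets": [{"dx": -0.006, "dy": 0, "dz": 0.012, "rx": 0, "ry": 0, "rz": 0}, {"dx": -0.013, "dy": 0, "dz": 0.012, "rx": 0, "ry": 0, "rz": 0}, {"dx": -0.018, "dy": 0, "dz": 0.012, "rx": 0, "ry": 0, "rz": 0}, {"dx": -0.023, "dy": 0, "dz": 0.012, "rx": 0, "ry": 0, "rz": 0}, {"dx": -0.028, "dy": 0, "dz": 0.012, "rx": 0, "ry": 0, "rz": 0}]}}

```text
time: 14.45
position: [0.6218, 0.0387, 0.2038]
tool_rot: [0.993, 0.12, 0.002, 0.0]
ft_force: [4.2, 2.0, 3.0]
grip_width: 0.0004
```

```bash
python3 -c "
from h import *
go([0,.055,.208])
"
```

```text
t 14.45 tip now(S,mm) [ 97.   55.6 211.8] F [4.19 1.96 3.05] w 0.00038730229527176327
 d [-0.0971  0.0005  0.0035]  rot [ 0.04 -0.19  0.08]
```

Contact at about 5 N, as expected. I'll continue the push.

Emit:
{"name": "step_arm", "arguments": {"targets": [{"dx": -0.009, "dy": 0, "dz": 0.003, "rx": 0, "ry": 0, "rz": 0}, {"dx": -0.018, "dy": 0, "dz": 0.003, "rx": 0, "ry": 0, "rz": 0}, {"dx": -0.027, "dy": 0, "dz": 0.003, "rx": 0, "ry": 0, "rz": 0}, {"dx": -0.036, "dy": 0, "dz": 0.003, "rx": 0, "ry": 0, "rz": 0}, {"dx": -0.045, "dy": 0, "dz": 0.003, "rx": 0, "ry": 0, "rz": 0}]}}

```text
time: 15.08
position: [0.5771, 0.0274, 0.1999]
tool_rot: [0.993, 0.12, 0.001, 0.0]
ft_force: [4.2, -0.6, -3.7]
grip_width: 0.0006
```

```bash
python3 -c "
from h import *
go([0,.055,.208])
"
```

```text
t 15.07 tip now(S,mm) [ 51.   55.3 207.9] F [ 4.18 -0.58 -3.71] w 0.0006197635181646753
 d [-0.051   0.0002 -0.0003]  rot [ 0.05 -0.12  0.08]
```

Emit:
{"name": "step_arm", "arguments": {"targets": [{"dx": -0.008, "dy": 0, "dz": 0, "rx": 0, "ry": 0, "rz": 0}, {"dx": -0.016, "dy": 0, "dz": 0, "rx": 0, "ry": 0, "rz": 0}, {"dx": -0.024, "dy": 0, "dz": 0, "rx": 0, "ry": 0, "rz": 0}, {"dx": -0.032, "dy": 0, "dz": 0, "rx": 0, "ry": 0, "rz": 0}, {"dx": -0.04, "dy": 0, "dz": 0, "rx": 0, "ry": 0, "rz": 0}]}}

```text
time: 15.7
position: [0.5369, 0.0178, 0.1997]
tool_rot: [0.993, 0.12, 0.0, 0.0]
ft_force: [0.6, 0.4, 0.3]
grip_width: 0.0005
```

Emit:
{"name": "step_arm", "arguments": {"targets": [{"dx": -0.006, "dy": 0, "dz": 0, "rx": 0, "ry": 0, "rz": 0}, {"dx": -0.012, "dy": 0, "dz": 0, "rx": 0, "ry": 0, "rz": 0}, {"dx": -0.016, "dy": 0, "dz": 0, "rx": 0, "ry": 0, "rz": 0}, {"dx": -0.02, "dy": 0, "dz": 0, "rx": 0, "ry": 0, "rz": 0}, {"dx": -0.022, "dy": 0, "dz": 0, "rx": 0, "ry": 0, "rz": 0}]}}

```text
time: 16.32
position: [0.5153, 0.0125, 0.1998]
tool_rot: [0.993, 0.12, 0.0, 0.0]
ft_force: [0.1, 1.0, -0.0]
grip_width: 0.0004
```

```bash
python3 -c "
from h import *
go([0,.055,.208])
from rig import viewer
c=viewer.camera('wrist'); np.savez('w8.npz',**c); cv2.imwrite('pics/w8.png',c['img'])
c=viewer.camera('scene'); np.savez('s8.npz',**c)
cv2.imwrite('pics/s8.png',cv2.resize(c['img'][110:290,150:360],None,fx=3.5,fy=3.3,interpolation=cv2.INTER_CUBIC))
"
```

```text
t 16.32 tip now(S,mm) [-12.6  55.4 207.8] F [ 0.08  0.96 -0.02] w 0.0003565506774945178
 d [ 0.0126  0.0005 -0.0002]  rot [ 0.03 -0.    0.1 ]
```

View pics/s8.png

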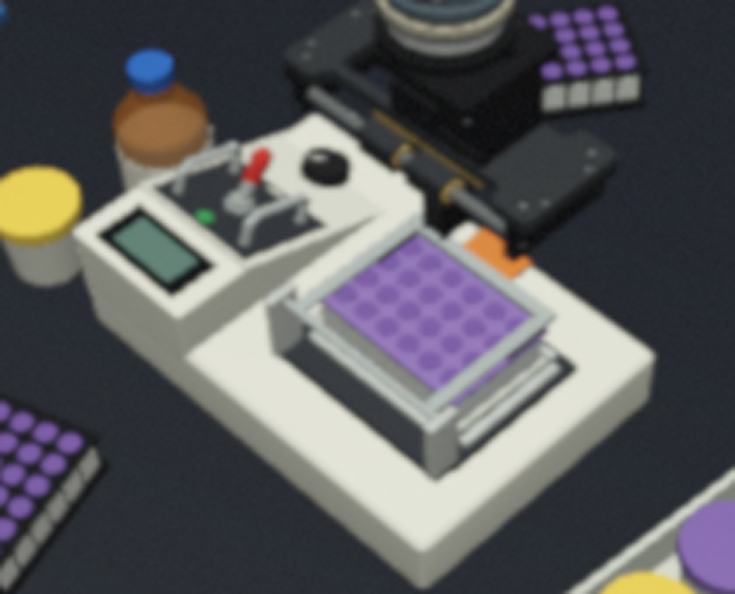

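The scene view shows the frame lying flat over the block, with the orange tab at the front (500,255). Now to the toggle: I go above its front side first and measure the red tip.

Emit:
{"name": "step_arm", "arguments": {"targets": [{"dx": -0.02, "dy": 0.02, "dz": -0.03, "rx": 0, "ry": 0, "rz": 0}, {"dx": -0.05, "dy": 0.06, "dz": -0.05, "rx": 0, "ry": 0, "rz": 0}, {"dx": -0.06, "dy": 0.11, "dz": -0.05, "rx": 0, "ry": 0, "rz": 0}, {"dx": -0.06, "dy": 0.15, "dz": -0.05, "rx": 0, "ry": 0, "rz": 0}, {"dx": -0.06, "dy": 0.176, "dz": -0.05, "rx": 0, "ry": 0, "rz": 0}]}}

```text
time: 17.05
position: [0.4997, -0.1747, 0.25]
tool_rot: [0.993, 0.12, 0.0, 0.0]
ft_force: [-0.0, 0.8, 0.9]
grip_width: 0.0006
```

Run:
```python
from h import *
from rig import viewer
go([-.045,-.12,.16])
C={}
for n in("wrist","scene","top"):
    c=viewer.camera(n); np.savez(n[0]+"9.npz",**c); C[n]=c
w,s,t0=C["wrist"],C["scene"],ld("top0.npz")
cv2.imwrite("pics/w9.png",w["img"])
def red(c,b):
    h=cv2.cvtColor(c["img"],cv2.COLOR_BGR2HSV); m=cv2.inRange(h,(0,150,90),(6,255,255))|cv2.inRange(h,(172,150,90),(180,255,255))
    k=np.zeros_like(m);k[b[1]:b[3],b[0]:b[2]]=m[b[1]:b[3],b[0]:b[2]]; return k
for n,c,b in(("w",w,(100,0,560,300)),("s",s,(200,140,240,180)),("t0",t0,(340,170,380,215))):
    m=red(c,b); v,u=np.nonzero(m); P,z=cloud(c,np.c_[u,v]); L=np.array([W2S(x) for x in P])*1000
    print(n,len(u),u.mean(),v.mean(),"cloud min/med/max",np.percentile(L,[3,50,97],axis=0).round(1).tolist())
# frame: bar & tab height from wrist/scene depth
for n,c in(("w",w),("s",s)):
    h=cv2.cvtColor(c["img"],cv2.COLOR_BGR2HSV); m=cv2.inRange(h,(8,150,120),(17,255,255)); m[250:]=0
    if n=="s": m[:,:260]=0; m[:,320:]=0
    v,u=np.nonzero(m); P,z=cloud(c,np.c_[u,v]); L=np.array([W2S(x) for x in P])*1000; print("tab",n,len(u),np.median(L,0).round(1))
```

```text
t 17.05 tip now(S,mm) [ -72.2 -122.6  258. ] F [-0.    0.84  0.88] w 0.0006194865650143706
 d [ 0.0271 -0.0027  0.098 ]  rot [ 0.06 -0.04  0.01]
w 324 278.1759259259259 137.96913580246914 cloud min/med/max [[-19.4, -125.9, 122.3], [-9.8, -119.5, 135.1], [-0.4, -113.6, 140.3]]
s 33 222.87878787878788 160.0909090909091 cloud min/med/max [[-14.4, -120.1, 122.7], [-5.6, -116.2, 132.7], [0.1, -111.5, 139.3]]
t0 50 362.6 192.06 cloud min/med/max [[-20.2, -132.5, 90.6], [-11.5, -117.8, 134.0], [-0.1, -111.5, 141.0]]
tab w 1528 [-49.4  34.6 137.2]
tab s 122 [-59.5  55.3 139.4]
```

View pics/w9.png

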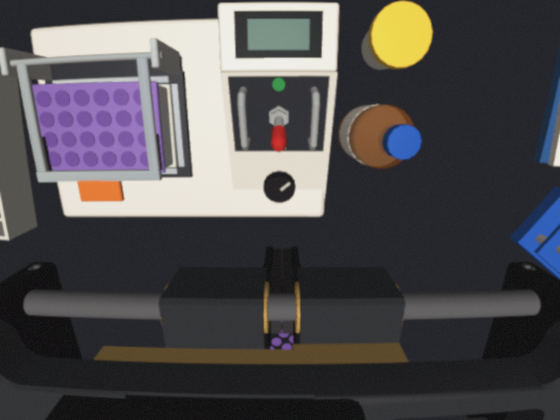

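The wrist view shows the frame flat on the block (tab at (100,190), height about 138 mm, so closed), the red bat at (279,137), y ≈ −120 mm between the guards, and the knob at (279,186). I'll descend in front of the bat.

Emit:
{"name": "step_arm", "arguments": {"targets": [{"dx": 0.028, "dy": -0.0025, "dz": 0.03, "rx": 0, "ry": 0, "rz": 0}, {"dx": 0.028, "dy": -0.0025, "dz": 0.07, "rx": 0, "ry": 0, "rz": 0}, {"dx": 0.028, "dy": -0.0025, "dz": 0.11, "rx": 0, "ry": 0, "rz": 0}, {"dx": 0.028, "dy": -0.0025, "dz": 0.132, "rx": 0, "ry": 0, "rz": 0}, {"dx": 0.028, "dy": -0.0025, "dz": 0.136, "rx": 0, "ry": 0, "rz": 0}]}}

```text
time: 17.82
position: [0.5243, -0.1615, 0.1118]
tool_rot: [0.993, 0.12, -0.002, -0.002]
ft_force: [-0.2, 0.4, 0.1]
grip_width: 0.0004
```

Run:
```python
from h import *
from rig import viewer
go([-.01,-.12,.12])
c=viewer.camera("wrist"); cv2.imwrite("pics/w10.png",c["img"])
```

```text
t 17.82 tip now(S,mm) [ -45.1 -115.7  119.8] F [-0.17  0.36  0.12] w 0.0004424577495575271
 d [ 0.0352  0.0044 -0.0003]  rot [-0.25  0.22  0.11]
```

View pics/w10.png

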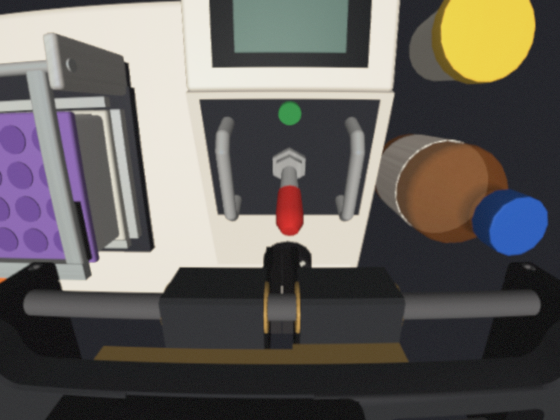

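The finger stands in front of the bat, slightly left of it (bat tip (290,225), finger centre 283). I'll centre it and push slowly.

Emit:
{"name": "step_arm", "arguments": {"targets": [{"dx": 0, "dy": 0.004, "dz": 0, "rx": -0.2, "ry": 0.2, "rz": 0}, {"dx": 0.004, "dy": 0.004, "dz": 0, "rx": -0.2, "ry": 0.2, "rz": 0}, {"dx": 0.009, "dy": 0.004, "dz": 0, "rx": -0.2, "ry": 0.2, "rz": 0}, {"dx": 0.013, "dy": 0.004, "dz": 0, "rx": -0.2, "ry": 0.2, "rz": 0}, {"dx": 0.016, "dy": 0.004, "dz": 0, "rx": -0.2, "ry": 0.2, "rz": 0}]}}

```text
time: 18.5
position: [0.5401, -0.1625, 0.1126]
tool_rot: [0.993, 0.121, -0.001, 0.0]
ft_force: [-8.2, -4.3, 5.2]
grip_width: 0.0003
```

```bash
python3 -c "
from h import *
go([-.015,-.12,.12])"
```

```text
t 18.5 tip now(S,mm) [ -30.  -120.4  120.6] F [-8.2  -4.32  5.22] w 0.00032377860299009475
 d [ 0.015  -0.0004  0.0006]  rot [0.02 0.16 0.18]
```

Emit:
{"name": "step_arm", "arguments": {"targets": [{"dx": 0.002, "dy": 0, "dz": 0, "rx": 0, "ry": 0, "rz": 0}, {"dx": 0.004, "dy": 0, "dz": 0, "rx": 0, "ry": 0, "rz": 0}, {"dx": 0.006, "dy": 0, "dz": 0, "rx": 0, "ry": 0, "rz": 0}, {"dx": 0.008, "dy": 0, "dz": 0, "rx": 0, "ry": 0, "rz": 0}, {"dx": 0.01, "dy": 0, "dz": 0, "rx": 0, "ry": 0, "rz": 0}]}}

```text
time: 19.12
position: [0.5411, -0.162, 0.1131]
tool_rot: [0.992, 0.123, -0.011, 0.0]
ft_force: [-23.1, -10.4, 19.2]
grip_width: 0.0002
```

```bash
python3 -c "
from h import *
go([-.015,-.12,.12])
from rig import viewer
c=viewer.camera('wrist'); cv2.imwrite('pics/w11.png',c['img'])"
```

```text
t 19.12 tip now(S,mm) [ -28.8 -120.2  121.1] F [-23.12 -10.39  19.18] w 0.00016674580338785493
 d [ 0.014  -0.      0.0008]  rot [-0.12  1.26  0.42]
```

View pics/w11.png

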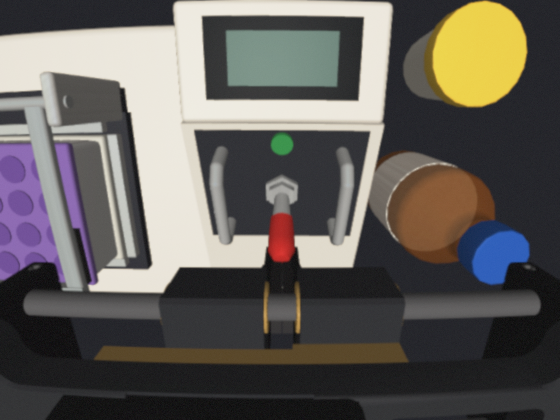

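It stuck: 25 N along with 19 N upward. The finger grips the bat's end by friction, so a purely horizontal push drives the bat into its pivot. I'll ease off, then follow the tip's arc (back and up).

Emit:
{"name": "step_arm", "arguments": {"targets": [{"dx": -0.003, "dy": 0, "dz": 0, "rx": 0, "ry": 1.2, "rz": 0.3}, {"dx": -0.007, "dy": 0, "dz": 0, "rx": 0, "ry": 1.2, "rz": 0.3}, {"dx": -0.01, "dy": 0, "dz": 0, "rx": 0, "ry": 1.2, "rz": 0.3}, {"dx": -0.01, "dy": 0, "dz": 0, "rx": 0, "ry": 1.2, "rz": 0.3}, {"dx": -0.01, "dy": 0, "dz": 0, "rx": 0, "ry": 1.2, "rz": 0.3}]}}

```text
time: 19.8
position: [0.532, -0.1643, 0.1135]
tool_rot: [0.993, 0.121, -0.0, -0.001]
ft_force: [0.5, -0.3, 0.7]
grip_width: 0.0004
```

```bash
python3 -c "
from h import *
go([-.030,-.12,.12])
from rig import viewer
c=viewer.camera('wrist'); cv2.imwrite('pics/w12.png',c['img'])
h=cv2.cvtColor(c['img'],cv2.COLOR_BGR2HSV); m=cv2.inRange(h,(0,150,90),(6,255,255))|cv2.inRange(h,(172,150,90),(180,255,255)); m[290:]=0
v,u=np.nonzero(m); P,z=cloud(c,np.c_[u,v]); L=np.array([W2S(x) for x in P])*1000; print(np.percentile(L,[3,50,97],axis=0).round(1).tolist())
for r in range(225,275,3): print(r,[(W2S(cloud(c,[(uu,r)])[0][0])*1000).round(1).tolist() for uu in (272,282,290)])"
```

```text
t 19.8 tip now(S,mm) [ -38.4 -120.3  121.5] F [ 0.48 -0.34  0.73] w 0.000418957923312926
 d [ 0.0084 -0.0002  0.0015]  rot [-0.1   0.03  0.14]
[[-18.4, -125.6, 121.8], [-8.2, -119.8, 133.8], [0.3, -113.6, 139.8]]
225 [[-10.1, -115.1, 135.4], [-9.4, -120.3, 137.2], [-10.3, -124.5, 134.7]]
228 [[-11.2, -115.1, 136.9], [-10.2, -120.3, 139.5], [-11.6, -124.5, 135.8]]
231 [[-12.5, -115.2, 137.7], [-11.8, -120.3, 139.6], [-12.7, -124.5, 137.1]]
234 [[-14.2, -115.1, 137.6], [-13.5, -120.3, 139.4], [-14.3, -124.5, 137.3]]
237 [[-15.9, -115.1, 137.7], [-15.0, -120.3, 139.7], [-15.5, -124.4, 138.4]]
240 [[-17.8, -115.1, 137.1], [-16.9, -120.3, 139.2], [-17.9, -124.5, 136.8]]
243 [[-45.5, -113.1, 77.9], [-19.1, -120.3, 138.1], [-45.1, -126.3, 78.9]]
246 [[-27.9, -114.6, 122.3], [-48.6, -120.4, 76.4], [-48.1, -126.3, 77.5]]
249 [[-27.3, -114.7, 127.8], [-29.5, -120.4, 123.0], [-29.3, -125.0, 123.4]]
252 [[-27.7, -114.8, 130.8], [-29.0, -120.4, 128.1], [-29.3, -124.9, 127.4]]
255 [[-27.6, -115.0, 134.8], [-29.5, -120.4, 130.8], [-29.4, -124.8, 131.1]]
258 [[-27.6, -115.1, 138.3], [-29.3, -120.4, 134.9], [-29.2, -124.7, 135.1]]
261 [[-28.8, -115.1, 139.5], [-29.5, -120.4, 138.1], [-29.2, -124.6, 138.6]]
264 [[-29.2, -115.2, 142.0], [-29.1, -120.4, 142.2], [-29.2, -124.5, 142.0]]
267 [[-29.4, -115.2, 144.9], [-29.6, -120.4, 144.6], [-29.3, -124.4, 145.2]]
270 [[-29.3, -115.4, 148.2], [-30.4, -120.4, 146.3], [-29.4, -124.4, 148.1]]
273 [[-28.6, -115.5, 152.5], [-32.2, -120.4, 146.1], [-29.3, -124.3, 151.3]]
```

View pics/w12.png

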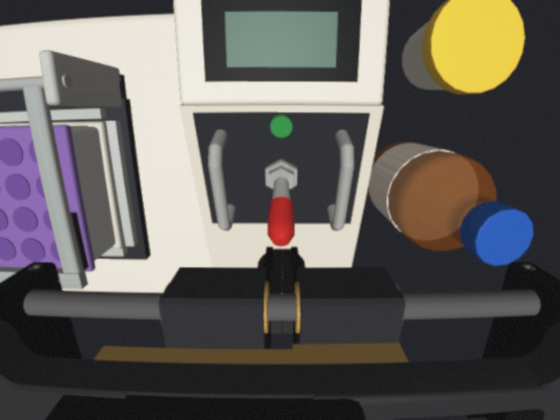

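The tip height is confirmed (122 mm), with the bat end still at x −14, z 132 mm. Now I push along the arc.

Emit:
{"name": "step_arm", "arguments": {"targets": [{"dx": 0.005, "dy": 0, "dz": 0, "rx": 0, "ry": 0, "rz": 0}, {"dx": 0.008, "dy": 0, "dz": 0, "rx": 0, "ry": 0, "rz": 0}, {"dx": 0.01, "dy": 0, "dz": -0.002, "rx": 0, "ry": 0, "rz": 0}, {"dx": 0.012, "dy": 0, "dz": -0.004, "rx": 0, "ry": 0, "rz": 0}, {"dx": 0.013, "dy": 0, "dz": -0.005, "rx": 0, "ry": 0, "rz": 0}]}}

```text
time: 20.48
position: [0.544, -0.1608, 0.1183]
tool_rot: [0.993, 0.121, -0.001, -0.001]
ft_force: [-2.9, -1.3, -1.7]
grip_width: 0.0002
```

```bash
python3 -c "
from h import *
go([-.030,-.12,.12])"
```

```text
t 20.48 tip now(S,mm) [ -25.8 -119.7  126.3] F [-2.94 -1.28 -1.68] w 0.00023940185319116242
 d [-0.0042  0.0003  0.0063]  rot [-0.17  0.09  0.13]
```

It's moving, at only about 3.6 N. Continuing past the middle.

Emit:
{"name": "step_arm", "arguments": {"targets": [{"dx": 0.002, "dy": 0, "dz": -0.001, "rx": 0, "ry": 0, "rz": 0}, {"dx": 0.004, "dy": 0, "dz": -0.002, "rx": 0, "ry": 0, "rz": 0}, {"dx": 0.006, "dy": 0, "dz": -0.003, "rx": 0, "ry": 0, "rz": 0}, {"dx": 0.008, "dy": 0, "dz": -0.003, "rx": 0, "ry": 0, "rz": 0}, {"dx": 0.01, "dy": 0, "dz": -0.003, "rx": 0, "ry": 0, "rz": 0}]}}

```text
time: 21.1
position: [0.5547, -0.1585, 0.1214]
tool_rot: [0.993, 0.121, -0.0, -0.001]
ft_force: [-1.5, -0.9, -0.2]
grip_width: 0.0004
```

```bash
cat > chk.py <<'E'
from h import *
import sys
go([-.030,-.12,.12])
from rig import viewer
c=viewer.camera('wrist'); cv2.imwrite(sys.argv[1],c['img']); np.savez("wl.npz",**c)
h=cv2.cvtColor(c['img'],cv2.COLOR_BGR2HSV); m=cv2.inRange(h,(0,150,90),(6,255,255))|cv2.inRange(h,(172,150,90),(180,255,255)); m[290:]=0
v,u=np.nonzero(m); P,z=cloud(c,np.c_[u,v]); L=np.array([W2S(x) for x in P])*1000; print(np.percentile(L,[3,50,97],axis=0).round(1).tolist())
E
python3 chk.py pics/w13.png
```

```text
t 21.1 tip now(S,mm) [ -14.9 -120.   129.4] F [-1.47 -0.86 -0.15] w 0.0004151675642180142
 d [-0.0151  0.      0.0094]  rot [-0.13  0.    0.13]
[[3.1, -125.5, 127.2], [10.7, -119.6, 144.4], [14.5, -113.6, 147.9]]
```

View pics/w13.png

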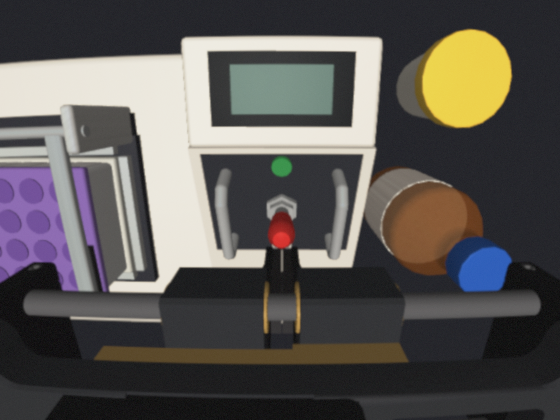

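The bat has snapped over: its end is now at x ≈ 7–10 mm with its top at 148 mm, at the run stop (wrist (282,232)). I'll retreat straight back, then up, and inspect everything.

Emit:
{"name": "step_arm", "arguments": {"targets": [{"dx": -0.008, "dy": 0, "dz": 0, "rx": 0, "ry": 0, "rz": 0}, {"dx": -0.02, "dy": 0, "dz": -0.01, "rx": 0, "ry": 0, "rz": 0}, {"dx": -0.03, "dy": 0, "dz": -0.05, "rx": 0, "ry": 0, "rz": 0}, {"dx": -0.05, "dy": 0, "dz": -0.1, "rx": 0, "ry": 0, "rz": 0}, {"dx": -0.07, "dy": 0, "dz": -0.14, "rx": 0, "ry": 0, "rz": 0}]}}

```text
time: 21.78
position: [0.4858, -0.1759, 0.2637]
tool_rot: [0.993, 0.121, 0.0, -0.001]
ft_force: [1.1, -0.5, -0.5]
grip_width: 0.0006
```

Emit:
{"name": "step_arm", "arguments": {"targets": [{"dx": -0.02, "dy": 0.02, "dz": -0.03, "rx": 0, "ry": 0, "rz": 0}, {"dx": -0.04, "dy": 0.03, "dz": -0.04, "rx": 0, "ry": 0, "rz": 0}, {"dx": -0.06, "dy": 0.04, "dz": -0.04, "rx": 0, "ry": 0, "rz": 0}, {"dx": -0.07, "dy": 0.05, "dz": -0.04, "rx": 0, "ry": 0, "rz": 0}, {"dx": -0.07, "dy": 0.05, "dz": -0.04, "rx": 0, "ry": 0, "rz": 0}]}}

```text
time: 22.4
position: [0.4292, -0.2419, 0.3037]
tool_rot: [0.993, 0.12, 0.001, -0.001]
ft_force: [0.4, 0.5, -0.1]
grip_width: 0.0004
```

```bash
python3 chk.py pics/w14.png
python3 - <<'E'
from h import *
from rig import viewer
for n in("scene","top"):
    c=viewer.camera(n); np.savez(n[0]+"L.npz",**c)
    i=c["img"]; cv2.imwrite(f"pics/{n}_L.png",cv2.resize(i[110:290,150:360] if n=="scene" else i[130:270,140:420],None,fx=2.8,fy=2.8,interpolation=cv2.INTER_CUBIC))
for n,b in(("sL",(235,170,310,250)),("wl",(0,0,400,230))):
    c=ld(n+".npz")
    m=matmask(c,b); k,lab,st,_=cv2.connectedComponentsWithStats(m)[0:4]
    v,u=np.nonzero(cv2.erode(m,np.ones((3,3)))); P,z=cloud(c,np.c_[u,v]); L=np.array([W2S(x)*1000 for x in P]); L=L[(np.abs(L[:,0])<45)&(np.abs(L[:,1]-55)<66)&(L[:,2]<142)&(L[:,2]>118)]
    A=np.c_[L[:,0],L[:,1]-55,np.ones(len(L))]; s=np.linalg.lstsq(A,L[:,2],rcond=None)[0]; print(n,len(L),'mat tilt',np.degrees(s[:2]).round(2),s[2].round(2))
    h=cv2.cvtColor(c["img"],cv2.COLOR_BGR2HSV); m=cv2.inRange(h,(8,150,120),(17,255,255)); m[250:]=0
    v,u=np.nonzero(m); P,z=cloud(c,np.c_[u,v]); L=np.array([W2S(x) for x in P])*1000; L=L[(np.abs(L[:,1]-55)<25)&(L[:,0]<-20)&(L[:,0]>-90)]; print("tab",len(L),np.median(L,0).round(1))
# change vs start in scene, outside arm
d=cv2.absdiff(ld("scene0.npz")["img"],ld("sL.npz")["img"]).max(2); 
for nm,(x0,y0,x1,y1) in dict(tray=(305,240,435,355),cup=(145,160,178,197),bottle=(182,125,212,165)).items(): print(nm,(d[y0:y1,x0:x1]>50).mean().round(4))
E
```

```text
t 22.4 tip now(S,mm) [-156.6 -171.2  311.7] F [ 0.39  0.5  -0.06] w 0.0004044560512141432
 d [ 0.1264 -0.051   0.1919]  rot [-0.06 -0.07  0.  ]
[[0.5, -126.1, 138.7], [5.7, -120.6, 145.5], [13.0, -113.7, 148.3]]
sL 1228 mat tilt [0.06 0.09] 130.0
tab 113 [-58.6  57.6 139.5]
wl 7033 mat tilt [-0.11  0.04] 129.06
tab 709 [-58.1  53.7 138.5]
tray 0.0
cup 0.0
bottle 0.0
```

View pics/w14.png

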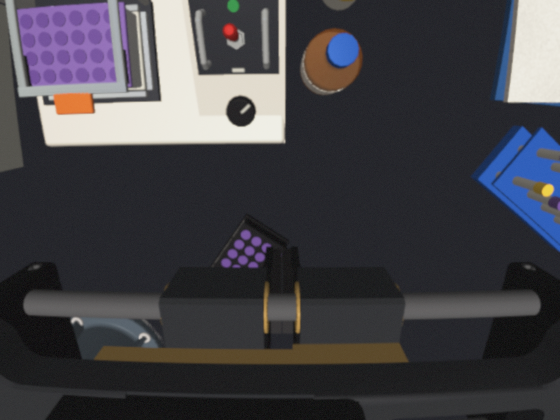

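View pics/scene_L.png

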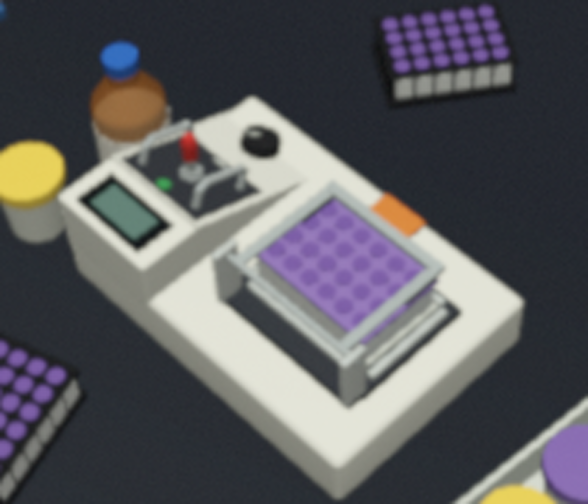

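Both views show the frame closed flat on a flat block (mat 129 mm, tilt about 0.1°), the bat in run (wrist (231,31)) and the knob mark as before. The tray, cup and bottle are unchanged and the arm is clear. Handing in.

```bash
python3 -c "
from rig import robot; print(robot.hand_in())"
```

```text
the job is handed in; nothing more can be done
None
```

The shaker job is done and handed in at about 22.6 s, in the order asked: block seated, frame closed, toggle flipped to run.

**What I did**
- **Block:** I nudged it back from the front at up to about 5 N, then pressed lightly on the mat (7 N, no give).
- **Frame:** I pushed the bar over from behind at about 5 N until it swung shut on the block.
- **Toggle:** I flipped the red bat up to run by following its arc.

**Last checks**
- **Block:** the mat is flat (tilt about 0.1°) and 129 mm high, which is fully down. Before the nudge, the close view showed 0.4° and 130.7 mm, though the fixed cameras already showed it flat.
- **Frame:** the tab is level at about 138–139 mm, so the frame is closed.
- **Toggle:** the bat's end stands at the run stop.
- **Surroundings:** the tray, cup and bottle show no change in the pictures. I compared the knob mark by eye only, and it looks the same. The arm is clear of everything.

**What disagreed or went wrong**
- **Fingertip height:** the real tips sit about 27 mm higher than the tool data says. My nudge therefore touched near the block's top edge instead of low down. I recalibrated by touch and camera afterwards.
- **First toggle push:** it was purely horizontal, and friction bound it at about 25 N sideways plus 19 N upward, much harder than a panel switch should get. I backed off, and the second push along the arc took only about 4 N at the readings.

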